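Open the honey-jar warmer with the lid lifter

TASK

Draw the lid lifter out from between the two cartons and, holding it by its wooden handle, hook it under the loop of the jar warmer's hot lid, lift the lid off level, and set it down gently, flat inside the round steel tray; then lay the lifter flat on the bench, clear of the lid and the tray. The lid is hot: keep the gripper and arm off it, and do not drop it or let it tip. Leave the honey jars and the refractometer where they are.

Things in the scene. Friction and masses are not known exactly. Their poses are not given: they have to be found in the camera images.
- lifter: Lid lifter, rigid, 197 mm long, 0.17 kg: wooden handle, flat steel shank, hook. x runs from handle to hook, z is up as it lies now (nose up, resting on handle and a foot under the hook). Origin: on the underside, below the handle's middle. It starts on the bench, handle in the gap between the cartons (no room for a gripper there), shank and hook sticking out towards the robot.
- lifter_handle: The lifter's light wooden handle (brass band at its front end), 90 x 24 x 22 mm (x, y, z), rigidly part of the lifter. Origin at the middle of the wood, 11 mm above the lifter's underside; axes as the lifter's.
- shank_mid (a point): On the lifter's bare steel shank, 100 mm from the handle's middle towards the hook, 11 mm above the underside; stands 45 to 55 mm in front of the cartons at the start. The shank is 14 mm wide (y) and 8 thick, from 7 to 15 mm above the underside, from the handle to the nose; clear of other parts for 55 to 118 mm from the handle's middle.
- hook_seat (a point): Middle of the hook's flat seat, where the loop's bar should rest: 135.5 mm from the handle's middle, 15 mm above the underside. Seat 21 mm long and 14 wide, between an upturned nose (146 to 152 mm from the handle's middle, top 28 mm above the underside) and a low heel (120 to 125 mm, top 19 mm); under it a foot reaches down to the underside.
- lid: Hot round steel lid, loose, about 0.34 kg (0.8 to 1.2 times that). Origin: centre of its underside, z up. Locating skirt 152 mm diameter, z 0 to 8 mm; plate 188 mm diameter, z 8 to 14; loop handle above. On the warmer the plate rests on the rim and the skirt hangs in the well with about 7 mm play. Centre of mass on its axis at z about 9.
- loop (a point): Middle of the loop's straight top bar (round steel, 8 mm thick), 68 mm above the lid's origin; axes as the lid's. The loop is an upright arch in the lid's y-z plane: bar along y, legs at y -30 and +30 mm, 52 mm clear between them, 50 mm clear from plate to bar. The hook passes under the bar along the lid's x axis, from either side.
- warmer: Round electric jar warmer, steel with black base, fixed: 210 mm diameter, rim 150 mm above the bench, well 166 mm wide. Carrying handles on its sides (y) reach 130 mm from the axis at 100 mm height; a panel with a knob on its -x side reaches 126 mm. Origin: centre of its underside. It stands to the left or to the right, the tray on the other side. The bench between the two is clear.
- tray: Shallow round steel tray, fixed on the bench: 248 mm outer diameter, flat floor 230 mm wide and 3 mm above the bench, rim 8 mm high. Origin: centre of its underside. The lid set down in it stands on its skirt, lid origin 3 mm above the tray's.
- cartons: Two cardboard cartons of honey jars side by side, fixed (heavy), one open, one taped shut: each 200 (x) x 130 (y) x 120 mm high, with a 44 mm gap between them along x. Origin: on the bench, middle of the gap's front end (the robot's side); they reach x 0 to 200 and y -152 to 152 mm (thin flaps stand out 15 mm more at the +y side, 45 at the far end).
- jar_left: Honey jar with gold cap, standing, 62 mm diameter, 92 mm tall, left of the work; origin at its underside. A bystander.
- jar_right: Honey jar like jar_left, right of the work. A bystander.
- jar_far: Honey jar like jar_left, beside the cartons. A bystander.
- refractometer: Hand refractometer (black tube, blue end) lying on the bench to the right of the cartons, 170 mm long along its x, 32 mm high; origin at its underside. A bystander.

How it is judged:
On the way, in this order (a step that is already met when the one before it is completed fails the run):
1. the lifter is drawn out: its handle's middle is more than 120 mm from the front of the gap (horizontal distance between lifter_handle and cartons above 0.12 m), for 0.2 s.
2. the lid hangs on the lifter, held by its wooden handle, at least 25 mm above its seat on the warmer and level within 0.15 rad (z of lid in the frame of warmer above 0.167 m and angle between lid's own z axis and vertical below 0.15 rad and contact force between lifter and lid above 1 N and contact force between the fingers and lifter_handle above 1 N), for 0.3 s.
3. the lid lies flat inside the tray (horizontal distance between lid and tray below 0.028 m and z of lid in the frame of tray below 0.007 m and angle between lid's own z axis and vertical below 0.05 rad), for 0.2 s.
At the end, for the whole second after the job is handed in: The lid lies flat (within 0.05 rad, its underside on the tray floor) inside the tray, centred within 28 mm, at rest; the lifter lies flat on the bench (handle middle below 20 mm, hook seat below 25 mm), at rest, touching neither lid nor tray; jars and refractometer are where they were (all of step 3 and linear speed of each of lid, lifter below 0.02 m/s and height (world z) of lifter_handle between 0 and 0.02 m and height (world z) of hook_seat below 0.025 m and contact force between lifter and lid below 0.1 N and contact force between lifter and tray below 0.1 N).
It fails at once if the gripper or arm touches the hot lid (contact force between any of the fingers, the arm and lid above 0.3 N).
It fails at once if the lid tips by more than 0.26 rad (15 degrees) (angle between lid's own z axis and vertical above 0.26 rad).
It fails at once if the lid is dropped (falls free at more than 0.5 m/s) (linear speed of lid above 0.5 m/s and contact force between lifter and lid below 0.2 N).
It fails at once if a jar or the refractometer is moved by more than 20 mm (distance of any of jar_left, jar_right, jar_far, refractometer from where it was at the start of the episode above 0.02 m).
It also fails if it takes over 72 s, if anything falls off the work surface, if the arm or the gripper's body presses on something with over 40 N, if the wrist force passes 120 N, or if a joint passes its speed limit or range.

ROBOT

A 6-joint arm with a two-finger parallel gripper is mounted at the origin on the work surface. World frame = base frame: x ahead of the robot, y to its left, z up, the work surface at z = 0. Lengths are in m, angles in rad, forces in N, time in s.
With the tool pointing down it reaches from about 0.375 to 0.975 m from the base axis. Payload 3.8 kg.
Tool frame: the origin (TCP) lies at the very end of the fingers, on their centre line; the grasp point (between the pads) lies bot.grip_point_offset behind it (bot.grip_point_offset is the distance from the TCP to the grasp point, in m); z points along the fingers, y is the line along which they close (so a half turn about z gives the same grasp; the last joint's range is limited). The gripper opens to 85 mm and grips with 20 to 120 N. Pads are 22 mm wide; open, the fingers measure 114 mm over their backs; the gripper's body (76 mm by 85 mm) begins 54 mm behind the grasp point. The pads swing forward as they close: fully open they stand 13 mm farther back than shut.
Start: joints at [1.174, 0.264, 1.604, -0, 1.274, -0.037], TCP at [0.238, 0.632, 0.192] pointing down, gripper open.
Joint ranges: [-2.63, 2.63], [-0.94, 2.18], [0.31, 2.57], [-1.31, 4.45], [0, 2.66], [-2.55, 2.55]. Speed limits (rad/s): [2.57, 2.57, 3.14, 3.14, 3.14, 3.14].

INTERFACE

Orientations are given as a rotation vector (axis times angle).
In Python, from workcell import bot, vision gives the robot as it stands.
- The arm moves only by the tool play_rows, never from a script. Its argument "rows" is a list of rows, each an object of numbers: "dx", "dy", "dz": the shift along the tool's x, y, z as a fraction of full scale; "roll": the turn about the tool's z as a fraction of full scale; "fingers": the closure, from 0 (fully open) to 1 (shut). In form: [{"dx": .., "dy": .., "dz": .., "roll": .., "fingers": ..}, ...]. A call has 1 to 20 rows; each row shifts and turns the commanded pose from where the row before left it, along the tool's axes as they then stand; what a row does not reach is not made up. Full scale, the value 1, is 0.04 m for a shift and 4 degrees for a turn. A row lasts 1/12 s, in which the tool goes at most 41.7 mm and 7.16 degrees, less where a joint would pass 70% of its speed; a pose out of reach is approached as far as the arm can. A call with a number of a shift or a turn outside -1 to 1 is refused whole. A call with a gripper value outside its range is refused whole. The fingers move at their own pace and stop on an object; "grip_force" is the grip in N (left out, the last holds). Time passes only in rows, so rows that do not move let the fingers close. It gives the time, the measured TCP pose, the force and the opening at its end, in the units of the state.
- bot.read_state(): the state, without advancing time (a new reading comes with each control period).
- vision.read_camera(name): name is "scene" or "top" or "wrist"; returns a dict with "pixels" (400x640x3 uint8, red, green, blue), "depth" (400x640 float32, m along the optical axis (not along the pixel's ray), 0 where there is no reading), "fx", "fy", "cx", "cy" (pixels), "R" (3x3) and "t" (3): a world point X has camera coordinates R X + t. Camera axes: x right, y down, z forward; pixel columns grow to the right and rows downward; lengths in m; the calibration is good to about 2 mm. A picture is of the moment at which its call begins.
- bot.finish_job(): hands the job in, once; it reports no verdict.
The state is a dict: "time": time; "q": joint angles; "joint_vel": joint speeds; "joint_torque": joint torques, N m; "tool_pos": TCP position; "tcp_rot": TCP orientation; "wrist_force": force on the tool from outside, world axes, zero at the start; "torque": the same for the moment, N m; "width": opening from 0.0 (shut) to 1.0 (fully open).
Only numpy, scipy, OpenCV 4.12 (cv2) and the standard library are available. Lean on these libraries where they do the work, as an engineer would, in place of code of your own. Each camera call takes 0.05 s, during which the arm holds its last target. There are 200 camera calls.

## Working session

There is one attempt and no reset: what is moved stays moved. The work goes in short steps, Python scripts to look and compute and a tool call to move; the robot and the scene stay as the last step left them, time stands still between calls to the robot, and variables do not carry over. Pictures are saved under pics/ and viewed, on a budget of 10 in all, crops included, one or two more only if the job needs it, and the job is handed in when it is done.

Besides the shell and the picture viewer there is one more tool, called after "Emit:" in YAML: its name, and indented under it one key for each argument. play_rows: Moves the arm, as the interface text tells. Its arguments: {"type":"object","properties":{"rows":{"type":"array","items":{"type":"object","properties":{"dx":{"type":"number","minimum":-1,"maximum":1},"dy":{"type":"number","minimum":-1,"maximum":1},"dz":{"type":"number","minimum":-1,"maximum":1},"roll":{"type":"number","minimum":-1,"maximum":1},"fingers":{"type":"number"}}}},"grip_force":{"type":"number"}},"required":["rows"]}

```bash
ls; mkdir -p pics
python3 - <<'E'
from workcell import bot, vision
import cv2,numpy as np
print(bot.read_state(), bot.grip_point_offset)
for n in ("scene","top"):
    c=vision.read_camera(n); cv2.imwrite(f"pics/{n}0.png",c["pixels"][:,:,::-1]); np.savez(f"{n}0.npz",**c)
    print(n,c["fx"],c["cx"],c["cy"],c["R"].round(3).tolist(),c["t"])
E
```

```text
pics
{'time': 0.0, 'q': array([ 1.17410576e+00,  2.64747022e-01,  1.60540730e+00,  2.76852389e-05,
        1.27367060e+00, -3.68931654e-02]), 'joint_vel': array([-0.00011074,  0.0002674 ,  0.00166706,  0.00044587, -0.00090145,
       -0.00075022]), 'joint_torque': array([-1.17214979e-03, -5.15120137e+01, -3.67304778e+01, -1.39841550e-04,
        1.33248285e-02,  7.54050433e-06]), 'tool_pos': array([0.23732622, 0.63102224, 0.19094826]), 'tcp_rot': array([-0.56204659, -3.09039113,  0.00341487]), 'wrist_force': array([-0.64816539, -0.51432526, -0.671889  ]), 'torque': array([-0.02050967,  0.01189292,  0.0746193 ]), 'width': 1.0005774459638568} 0.0187
scene 477.1966662804878 322.61352601558093 202.0442051985705 [[-0.418, 0.909, -0.005], [0.733, 0.333, -0.594], [-0.538, -0.252, -0.805]] [ 0.28464515 -0.38064683  1.8350114 ]
top 429.985084666872 320.67837600078195 204.30432056955948 [[0.007, -1.0, 0.008], [-0.999, -0.008, -0.054], [0.054, -0.008, -0.999]] [-0.02109611  0.65158865  1.45756787]
```

View pics/top0.png

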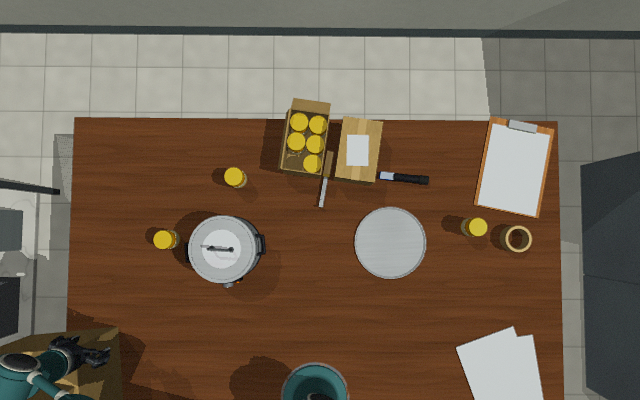

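View pics/scene0.png

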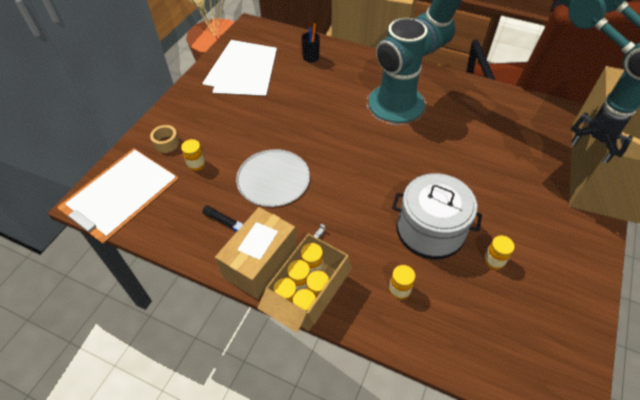

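Top view: warmer at about (224,249) with the loop bar running (202,247) to (232,249). The tray is at (390,242), and the shank runs (326,178) to (321,206) between the cartons. Next I'll measure these.

```bash
cat > h.py <<'E'
import numpy as np,cv2
def ray(c,u,v,z):
    d=c["R"].T@np.array([(u-c["cx"])/c["fx"],(v-c["cy"])/c["fy"],1]); o=-c["R"].T@c["t"]
    return o+d*(z-o[2])/d[2]
def cloud(c):
    v,u=np.mgrid[0:400,0:640]; d=c["depth"].astype(float)
    P=np.stack([(u-c["cx"])/c["fx"]*d,(v-c["cy"])/c["fy"]*d,d],-1)
    X=(P-c["t"])@c["R"]; X[d==0]=np.nan
    return X
def pca(p):
    m=(p.min(0)+p.max(0))/2; mm=p.mean(0); w,V=np.linalg.eigh(np.cov((p-mm).T)); a=V[:,-1]
    s=(p-mm)@a; return mm,np.degrees(np.arctan2(a[1],a[0])),mm+a*s.min(),mm+a*s.max()
E
python3 - <<'E'
from h import *
c=dict(np.load("top0.npz")); X=cloud(c); z=X[...,2]
def box(u0,u1,v0,v1):
    m=np.zeros(z.shape,bool); m[v0:v1,u0:u1]=1; return m
# bar
m=box(185,262,210,290)&(z>.185)&(z<.23)
print("bar n",m.sum(), np.nanmean(z[m]),np.nanmax(z[m])); print(pca(X[m][:,:2]))
m=box(180,270,205,295)&(z>.143)&(z<.165)
(x,y),r=cv2.minEnclosingCircle(X[m][:,:2].astype(np.float32)); print("lid",x,y,r,m.sum(),np.median(z[m]))
m=box(345,435,200,285)&(z>.0045)&(z<.03)
(x,y),r=cv2.minEnclosingCircle(X[m][:,:2].astype(np.float32)); print("tray",x,y,r,np.median(z[m]))
g=cv2.cvtColor(c["pixels"],cv2.COLOR_RGB2HSV)
m=box(312,332,178,212)
sub=c["pixels"][178:212,312:334].mean(-1).astype(int)
for v in range(176,212,2): print(v,[f"{int(c['pixels'][v,u].max())}/{z[v,u]*1000:.0f}" for u in range(315,332)])
# tray by colour
m=(box(345,435,200,285)&(g[...,1]<60)&(g[...,2]>80)).astype(np.uint8)
k=max(cv2.findContours(m,0,2)[0],key=cv2.contourArea); (u,v),r=cv2.minEnclosingCircle(k); print("tray col",u,v,r,ray(c,u,v,.008))
s=dict(np.load("scene0.npz")); XS=cloud(s); zs=XS[...,2]
m=np.zeros(z.shape,bool); m[180:225,420:465]=1; m&=(zs>.19)&(zs<.23); print("bar scene",m.sum(),pca(XS[m][:,:2]),np.nanmax(zs[m]))
E
```

```text
bar n 66 0.21185311185368397 0.2195756857172772
(array([0.50508067, 0.28804491]), np.float64(86.8893057059434), array([0.50340141, 0.25714516]), array([0.50709496, 0.32510962]))
lid 0.5035127997398376 0.29219403862953186 0.10513775795698166 3511 0.15597237912332038
tray 0.5233129858970642 -0.25630536675453186 0.20443859696388245 0.006364500730104368
176 ['63/55', '66/59', '62/62', '64/72', '64/76', '75/78', '54/-5', '53/2', '77/18', '96/19', '108/25', '112/23', '112/29', '119/22', '82/21', '52/1', '45/-5']
178 ['66/-3', '70/1', '68/11', '73/17', '72/19', '72/21', '55/3', '45/3', '66/-9', '116/20', '120/14', '118/7', '84/17', '55/-5', '50/-4', '51/3', '55/-0']
180 ['92/3', '92/1', '95/4', '94/-1', '96/-2', '64/6', '53/-0', '47/-1', '127/21', '160/16', '160/22', '169/14', '116/-3', '99/-1', '99/-1', '99/0', '74/4']
182 ['95/-2', '96/6', '95/-1', '96/0', '96/-3', '65/-2', '58/-6', '38/1', '167/19', '163/16', '161/17', '175/nan', '114/-2', '94/1', '98/4', '96/-2', '97/3']
184 ['92/2', '95/-9', '95/1', '96/-4', '61/-3', '52/2', '49/1', '88/9', '156/21', '161/16', '162/22', '139/10', '99/-
[... 1621 characters left out ...]
72/-3', '73/6', '90/32', '177/25', '174/24', '173/30', '160/30', '102/-2', '85/5', '98/-1', '98/2', '95/1', '99/-1', '97/2', '96/3', '97/-0']
208 ['95/2', '99/2', '99/-1', '101/3', '88/-3', '79/-1', '85/-0', '83/2', '86/0', '94/-1', '97/4', '99/-0', '93/1', '99/0', '96/0', '96/1', '99/1']
210 ['84/-1', '84/3', '86/1', '81/-1', '85/0', '87/6', '76/-2', '77/0', '76/4', '73/4', '75/-2', '84/3', '85/4', '89/-2', '86/1', '87/3', '89/3']
tray col 389.989990234375 242.33999633789062 36.37311553955078 [ 0.52303365 -0.25570474  0.008     ]
bar scene 88 (array([0.5098293 , 0.28937443]), np.float64(85.90672432689635), array([0.50741503, 0.2556381 ]), array([0.51219407, 0.32241897])) 0.21583380224689203
```

Run:
```python
from h import *
c=dict(np.load("top0.npz")); p=c["pixels"].max(-1).astype(float); P=[]
for v in range(181,205):
    w=np.clip(p[v,316:332]-115,0,45); u=(w*np.arange(316,332)).sum()/w.sum(); P.append(ray(c,u,v,.015)[:2])
P=np.array(P); a=np.polyfit(P[:,0],P[:,1],1); print("yaw",np.degrees(np.arctan(a[0])),"resid",np.std(P[:,1]-np.polyval(a,P[:,0])))
tip=ray(c,321,207.3,.022); print("tip",tip)
d=-np.array([1,a[0]])/np.hypot(1,a[0]); t=np.array([tip[0],np.polyval(a,tip[0])])
hm=t-.152*d; print("handle mid",hm,"shank100",hm+.1*d,"dir",d)
from workcell import bot
from scipy.spatial.transform import Rotation as R
s=bot.read_state(); print(R.from_rotvec(s["tcp_rot"]).as_matrix().round(3))
```

```text
yaw -9.735677480017578 resid 0.0005984466864661411
tip [ 0.64124238 -0.01729837  0.022     ]
handle mid [ 0.79105333 -0.03938191] shank100 [ 0.6924935  -0.02247159] dir [-0.98559836  0.16910313]
[[-0.936  0.352 -0.001]
 [ 0.352  0.936 -0.002]
 [ 0.    -0.002 -1.   ]]
```

Emit:
play_rows:
  rows:
    - {"dz": -1, "roll": -0.91, "fingers": 0}
    - {"dz": -1, "roll": -0.91, "fingers": 0}
    - {"dz": -1, "roll": -0.91, "fingers": 0}
    - {"dz": -1, "fingers": 0}
  grip_force: 60

```text
validation failed for argument at $.ro...
```

Emit:
play_rows:
  rows:
    - {"dx": -0.69, "dy": -0.71}
    - {"dx": -0.69, "dy": -0.71}
    - {"dx": -0.69, "dy": -0.71}
    - {"dx": -0.69, "dy": -0.71}
    - {"dx": -0.69, "dy": -0.71}
    - {"dx": -0.69, "dy": -0.71}
    - {"dx": -0.69, "dy": -0.71}
    - {"dx": -0.69, "dy": -0.71}
    - {"dx": -0.69, "dy": -0.71}
    - {"dx": -0.69, "dy": -0.71}
    - {"dx": -0.69, "dy": -0.71}
    - {"dx": -0.69, "dy": -0.71}
    - {"dx": -0.69, "dy": -0.71}
    - {"dx": -0.69, "dy": -0.71}
    - {"dx": -0.69, "dy": -0.71}
    - {"dx": -0.69, "dy": -0.71}
    - {"dx": -0.69, "dy": -0.71}
    - {"dx": -0.69, "dy": -0.71}
    - {"dx": -0.69, "dy": -0.71}
    - {"dx": -0.69, "dy": -0.71}

```text
validation failed for argument at $.ro...
```

Emit:
play_rows:
  rows:
    - {"dz": 1}
    - {"dz": 1}
    - {"dz": 1}
    - {"dz": 1}
    - {"dz": 0}
    - {"dz": 0}

```text
validation failed for argument at $.ro...
```

```bash
cat >> h.py <<'E'
from scipy.spatial.transform import Rotation as Rn
def tool(s):
    M=Rn.from_rotvec(s["tcp_rot"]).as_matrix(); return M,np.degrees(np.arctan2(M[1,1],M[0,1]))
def units(s,target,yaw):
    """roll units first, then tool shift in 40mm units, for tool-y heading yaw (deg)"""
    M,y=tool(s); a=np.radians(yaw); N=np.array([[-np.sin(a),np.cos(a),0],[np.cos(a),np.sin(a),0],[0,0,-1]])
    d=np.asarray(target)-s["tool_pos"]; return "roll",round(-(yaw-y)/4,3),"shift",(N@d/.04).round(3)
E
python3 - <<'E'
from h import *
from workcell import bot,vision
s=bot.read_state(); print(s["time"],s["tool_pos"],tool(s)[1],s["width"])
print(units(s,[.6876,-.0216,.003],80.3))
c=vision.read_camera("wrist"); cv2.imwrite("pics/w1.png",c["pixels"][:,:,::-1]); np.savez("w1.npz",**c)
E
```

```text
0.1 [0.23736486 0.63105975 0.19104181] 69.3847110131874 1.004081056411534
('roll', np.float64(-2.729), 'shift', array([-13.844, -14.187,   4.701]))
```

View pics/w1.png

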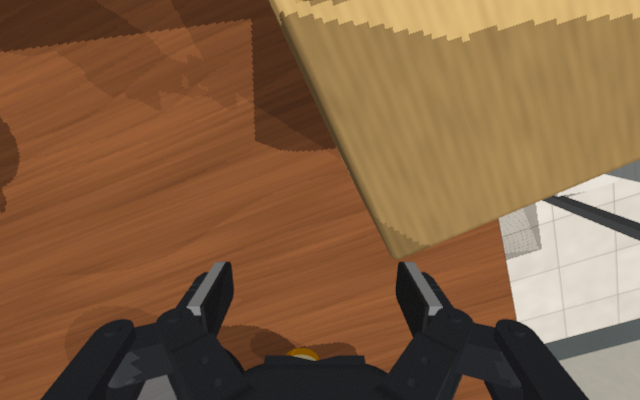

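All three calls were refused, probably because rows need every field, and nothing moved. The wrist picture shows only the open fingers and a wooden crate ahead at about (400,250). I'll retry with full rows.

Emit:
play_rows:
  rows:
    - {"dx": 0, "dy": 0, "dz": -1, "roll": -0.91, "fingers": 0}
    - {"dx": 0, "dy": 0, "dz": -1, "roll": -0.91, "fingers": 0}
    - {"dx": 0, "dy": 0, "dz": -1, "roll": -0.91, "fingers": 0}
    - {"dx": 0, "dy": 0, "dz": -1, "roll": 0, "fingers": 0}
  grip_force: 60

```text
time: 0.48
tool_pos: [0.2374, 0.6312, 0.3532]
tcp_rot: [-0.261, -3.13, 0.002]
wrist_force: [0.9, 0.5, 0.4]
width: 1.001
```

Emit:
play_rows:
  rows:
    - {"dx": -0.69, "dy": -0.71, "dz": 0, "roll": 0, "fingers": 0}
    - {"dx": -0.69, "dy": -0.71, "dz": 0, "roll": 0, "fingers": 0}
    - {"dx": -0.69, "dy": -0.71, "dz": 0, "roll": 0, "fingers": 0}
    - {"dx": -0.69, "dy": -0.71, "dz": 0, "roll": 0, "fingers": 0}
    - {"dx": -0.69, "dy": -0.71, "dz": 0, "roll": 0, "fingers": 0}
    - {"dx": -0.69, "dy": -0.71, "dz": 0, "roll": 0, "fingers": 0}
    - {"dx": -0.69, "dy": -0.71, "dz": 0, "roll": 0, "fingers": 0}
    - {"dx": -0.69, "dy": -0.71, "dz": 0, "roll": 0, "fingers": 0}
    - {"dx": -0.69, "dy": -0.71, "dz": 0, "roll": 0, "fingers": 0}
    - {"dx": -0.69, "dy": -0.71, "dz": 0, "roll": 0, "fingers": 0}
    - {"dx": -0.69, "dy": -0.71, "dz": 0, "roll": 0, "fingers": 0}
    - {"dx": -0.69, "dy": -0.71, "dz": 0, "roll": 0, "fingers": 0}
    - {"dx": -0.69, "dy": -0.71, "dz": 0, "roll": 0, "fingers": 0}
    - {"dx": -0.69, "dy": -0.71, "dz": 0, "roll": 0, "fingers": 0}
    - {"dx": -0.69, "dy": -0.71, "dz": 0, "roll": 0, "fingers": 0}
    - {"dx": -0.69, "dy": -0.71, "dz": 0, "roll": 0, "fingers": 0}
    - {"dx": -0.69, "dy": -0.71, "dz": 0, "roll": 0, "fingers": 0}
    - {"dx": -0.69, "dy": -0.71, "dz": 0, "roll": 0, "fingers": 0}
    - {"dx": -0.69, "dy": -0.71, "dz": 0, "roll": 0, "fingers": 0}
    - {"dx": -0.69, "dy": -0.71, "dz": 0, "roll": 0, "fingers": 0}

```text
time: 2.15
tool_pos: [0.6867, -0.0229, 0.3518]
tcp_rot: [-0.266, -3.13, -0.0]
wrist_force: [-0.0, 0.2, -0.1]
width: 0.997
```

Emit:
play_rows:
  rows:
    - {"dx": 0, "dy": 0, "dz": 1, "roll": 0, "fingers": 0}
    - {"dx": 0, "dy": 0, "dz": 1, "roll": 0, "fingers": 0}
    - {"dx": 0, "dy": 0, "dz": 1, "roll": 0, "fingers": 0}
    - {"dx": 0, "dy": 0, "dz": 1, "roll": 0, "fingers": 0}
    - {"dx": 0, "dy": 0, "dz": 0, "roll": 0, "fingers": 0}
    - {"dx": 0, "dy": 0, "dz": 0, "roll": 0, "fingers": 0}

```text
time: 2.65
tool_pos: [0.6833, -0.021, 0.1885]
tcp_rot: [-0.265, -3.122, 0.0]
wrist_force: [1.2, -0.8, 0.3]
width: 1.0
```

Run:
```python
from h import *
from workcell import bot,vision
s=bot.read_state(); print(s["time"],s["tool_pos"],tool(s)[1],s["width"])
print(units(s,[.6876,-.0216,.003],80.3))
c=vision.read_camera("wrist"); cv2.imwrite("pics/w2.png",c["pixels"][:,:,::-1]); np.savez("w2.npz",**c)
```

```text
2.65 [ 0.68333452 -0.02095798  0.1885463 ] 80.29873783554476 1.0004032535902871
('roll', np.float64(-0.0), 'shift', array([-1.080e-01,  2.000e-03,  4.639e+00]))
```

View pics/w2.png

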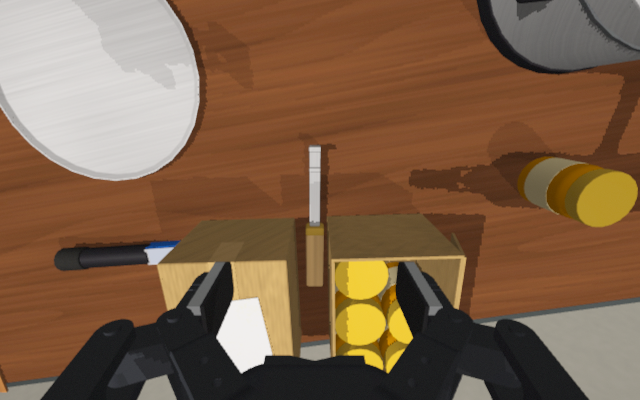

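Wrist view: the shank is nearly vertical, from the nose at (315,147) to the brass band at (315,230), midway between the cartons.

Run:
```python
from h import *
c=dict(np.load("w2.npz"))
t=ray(c,315,147,.028); b=ray(c,314.5,226,.022); k=[ray(c,u,v,.015) for u,v in((314.5,172),(314.5,215))]
print(t,b,np.hypot(*(t-b)[:2]),k)
d=(t-b)[:2]/np.hypot(*(t-b)[:2]);print(d,np.degrees(np.arctan2(d[1],d[0]))-90); print("p105",t[:2]-d*.047)
print("carton front top",ray(c,245,258,.12),ray(c,395,257,.12))
```

```text
[ 0.64521551 -0.01321702  0.028     ] [ 0.74688121 -0.03112666  0.022     ] 0.10323114620274339 [array([ 0.67734771, -0.01927623,  0.015     ]), array([ 0.7342684 , -0.02897177,  0.015     ])]
[-0.98483551  0.17349068] 80.00916310237358
p105 [ 0.69150278 -0.02137108]
carton front top [ 0.72843222 -0.09729051  0.12      ] [0.75209959 0.04796169 0.12      ]
```

Emit:
play_rows:
  rows:
    - {"dx": -0.1, "dy": 0, "dz": 0.9, "roll": 0, "fingers": 0}
    - {"dx": 0, "dy": 0, "dz": 0.9, "roll": 0, "fingers": 0}
    - {"dx": 0, "dy": 0, "dz": 0.9, "roll": 0, "fingers": 0}
    - {"dx": 0, "dy": 0, "dz": 0.9, "roll": 0, "fingers": 0}
    - {"dx": 0, "dy": 0, "dz": 0.6, "roll": 0, "fingers": 0}
    - {"dx": 0, "dy": 0, "dz": 0.4, "roll": 0, "fingers": 0}
    - {"dx": 0, "dy": 0, "dz": 0, "roll": 0, "fingers": 0}
    - {"dx": 0, "dy": 0, "dz": 0, "roll": 0, "fingers": 1}
    - {"dx": 0, "dy": 0, "dz": 0, "roll": 0, "fingers": 1}
    - {"dx": 0, "dy": 0, "dz": 0, "roll": 0, "fingers": 1}
    - {"dx": 0, "dy": 0, "dz": 0, "roll": 0, "fingers": 1}
    - {"dx": 0, "dy": 0, "dz": 0, "roll": 0, "fingers": 1}
    - {"dx": 0, "dy": 0, "dz": 0, "roll": 0, "fingers": 1}
    - {"dx": 0, "dy": 0, "dz": 0, "roll": 0, "fingers": 1}
    - {"dx": 0, "dy": 0, "dz": 0, "roll": 0, "fingers": 1}
  grip_force: 80

```text
time: 3.95
tool_pos: [0.69, -0.0218, 0.0084]
tcp_rot: [0.266, 3.13, -0.0]
wrist_force: [-0.6, -0.3, -0.2]
width: 0.001
```

Run:
```python
from h import *
from workcell import bot,vision
s=bot.read_state(); print(s["time"],s["tool_pos"],tool(s)[1],s["width"])
c=vision.read_camera("wrist"); cv2.imwrite("pics/w3.png",c["pixels"][:,:,::-1])
```

```text
3.95 [ 0.69000775 -0.02175804  0.00840211] 80.30384861528374 0.0012998415323498998
```

View pics/w3.png

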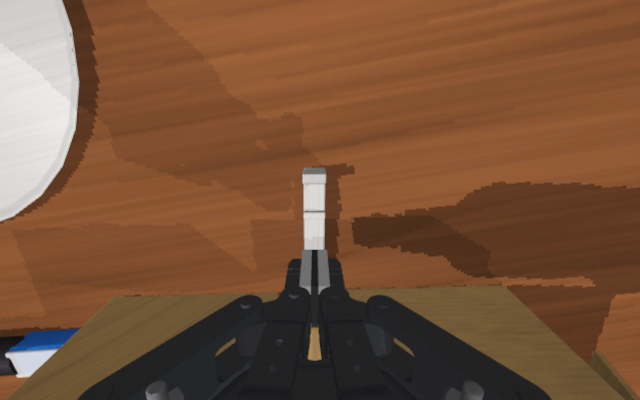

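The fingers closed just above the shank: the pads show at (303–327, 250–290) and the opening reads zero, so the tip is about 5 mm too high. I'll reopen, go lower and close again.

Emit:
play_rows:
  rows:
    - {"dx": 0, "dy": 0, "dz": 0, "roll": 0, "fingers": 0}
    - {"dx": 0, "dy": 0, "dz": 0, "roll": 0, "fingers": 0}
    - {"dx": 0, "dy": 0, "dz": 0, "roll": 0, "fingers": 0}
    - {"dx": 0, "dy": 0, "dz": 0, "roll": 0, "fingers": 0}
    - {"dx": 0, "dy": 0, "dz": 0, "roll": 0, "fingers": 0}
    - {"dx": 0, "dy": 0, "dz": 0.15, "roll": 0, "fingers": 0}
    - {"dx": 0, "dy": 0, "dz": 0, "roll": 0, "fingers": 0}
    - {"dx": 0, "dy": 0, "dz": 0, "roll": 0, "fingers": 0}

```text
time: 4.67
tool_pos: [0.6894, -0.0217, 0.0014]
tcp_rot: [-0.265, -3.129, 0.0]
wrist_force: [-0.5, -0.1, -0.1]
width: 0.998
```

Emit:
play_rows:
  rows:
    - {"dx": 0, "dy": 0, "dz": 0, "roll": 0, "fingers": 1}
    - {"dx": 0, "dy": 0, "dz": 0, "roll": 0, "fingers": 1}
    - {"dx": 0, "dy": 0, "dz": 0, "roll": 0, "fingers": 1}
    - {"dx": 0, "dy": 0, "dz": 0, "roll": 0, "fingers": 1}
    - {"dx": 0, "dy": 0, "dz": 0, "roll": 0, "fingers": 1}
    - {"dx": 0, "dy": 0, "dz": 0, "roll": 0, "fingers": 1}
    - {"dx": 0, "dy": 0, "dz": 0, "roll": 0, "fingers": 1}
    - {"dx": 0, "dy": 0, "dz": 0, "roll": 0, "fingers": 1}

```text
time: 5.33
tool_pos: [0.6901, -0.0217, 0.0023]
tcp_rot: [0.265, 3.13, -0.0]
wrist_force: [-0.3, 0.0, -1.0]
width: -0.0
```

Still shut at z=0.002. I'll use depth and a magnified crop to see how the tips stand relative to the shank.

Run:
```python
from h import *
from workcell import bot,vision
c=vision.read_camera("wrist"); np.savez("w4.npz",**c)
X=cloud(c)
for v in range(160,300,6): print(v,[tuple((X[v,u]*1000).round().tolist()) for u in (290,303,309,315,321,327)])
im=cv2.resize(c["pixels"][140:340,235:395,::-1],None,fx=3,fy=3,interpolation=cv2.INTER_CUBIC); cv2.imwrite("pics/w4.png",im)
s=bot.read_state(); M,_=tool(s)
p=c["R"]@s["tool_pos"]+c["t"]; print("TCP px",c["fx"]*p[0]/p[2]+c["cx"],c["fy"]*p[1]/p[2]+c["cy"],"cam",-c["R"].T@c["t"])
```

```text
160 [(638.0, -28.0, -0.0), (639.0, -20.0, 0.0), (640.0, -16.0, 0.0), (640.0, -12.0, 0.0), (641.0, -9.0, -1.0), (642.0, -5.0, 0.0)]
166 [(642.0, -29.0, -1.0), (643.0, -21.0, 1.0), (644.0, -17.0, -1.0), (645.0, -13.0, -1.0), (645.0, -9.0, 0.0), (646.0, -6.0, 0.0)]
172 [(646.0, -30.0, -1.0), (645.0, -21.0, 10.0), (644.0, -17.0, 18.0), (645.0, -13.0, 17.0), (646.0, -10.0, 15.0), (650.0, -6.0, 0.0)]
178 [(649.0, -31.0, 1.0), (644.0, -20.0, 28.0), (645.0, -17.0, 28.0), (646.0, -13.0, 28.0), (646.0, -10.0, 28.0), (653.0, -7.0, 1.0)]
184 [(653.0, -31.0, 0.0), (648.0, -21.0, 27.0), (649.0, -17.0, 27.0), (649.0, -14.0, 28.0), (650.0, -11.0, 28.0), (658.0, -7.0, -0.0)]
190 [(657.0, -32.0, 1.0), (655.0, -22.0, 15.0), (656.0, -19.0, 14.0), (656.0, -15.0, 16.0), (656.0, -12.0, 16.0), (662.0, -8.0, -0.0)]
196 [(662.0, -33.0, -1.0), (659.0, -23.0, 13.0), (659.0, -19.0, 15.0), (660.0, -16.0, 13.0), (661.0, -12.0, 15.0), (666.0, -9.0, 1.0)]
202 [(666.0, -34.0, -0.0), (667.0, -25.0, 1.0), (663.0, -20.0, 16.0), (664.0, -16.0, 15.0), (664.0, -13.0, 16.0), (670.0, -9.0, -0.0)]
208 [(670.0, -35.0, -0.0), (
[... 1538 characters left out ...]
(680.0, -19.0, 69.0), (681.0, -17.0, 69.0), (681.0, -14.0, 70.0)]
280 [(683.0, -32.0, 67.0), (679.0, -25.0, 74.0), (680.0, -22.0, 74.0), (680.0, -20.0, 74.0), (681.0, -17.0, 74.0), (681.0, -14.0, 74.0)]
286 [(682.0, -31.0, 73.0), (679.0, -25.0, 79.0), (679.0, -22.0, 79.0), (681.0, -20.0, 78.0), (681.0, -17.0, 79.0), (681.0, -14.0, 78.0)]
292 [(676.0, -29.0, 86.0), (679.0, -24.0, 83.0), (683.0, -23.0, 79.0), (683.0, -20.0, 79.0), (680.0, -17.0, 84.0), (680.0, -15.0, 84.0)]
298 [(677.0, -29.0, 89.0), (679.0, -24.0, 88.0), (678.0, -22.0, 89.0), (686.0, -20.0, 79.0), (680.0, -17.0, 88.0), (680.0, -15.0, 88.0)]
TCP px 313.80505096619686 233.11739006167267 cam [ 0.60823777 -0.00764831  0.18374998]
```

View pics/w4.png

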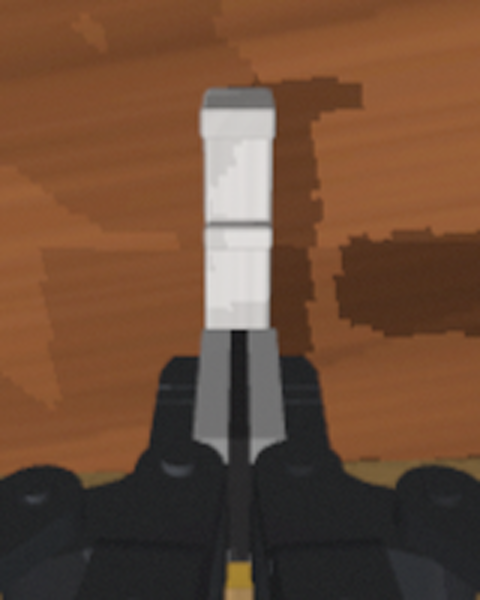

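The depth shows the shut finger ends at about z=0.045, while the TCP reads 0.002. The image agrees, because the shank stays visible beneath the fingers at x=0.692. I'll check the open fingers in the earlier frame for the same discrepancy.

Run:
```python
from h import *
from workcell import bot
for f,tz in (("w2.npz",.1885),("w4.npz",.0023)):
    c=dict(np.load(f)); X=cloud(c); d=c["depth"]
    m=(X[...,2]>tz-.02)&(d<.2)&(d>0)
    zz=X[...,2][m]; v,u=np.nonzero(m); i=np.argsort(zz)[:40]
    print(f,"tcp z",tz,"lowest finger z",zz[i][[0,5,20,39]],"px",u[i][5],v[i][5],X[v[i][5],u[i][5]],"dmin",d[d>0].min(), "cam",-c["R"].T@c["t"])
```

```text
w2.npz tcp z 0.1885 lowest finger z [0.24017406 0.24053815 0.24122496 0.2417945 ] px 231 267 [ 0.67194708 -0.06221912  0.24053815] dmin 0.06550905 cam [ 0.60295968 -0.00693574  0.37063074]
w4.npz tcp z 0.0023 lowest finger z [-0.00328372 -0.00270358 -0.00248058 -0.00237951] px 468 55 [ 0.59552042  0.08554632 -0.00270358] dmin 0.065193936 cam [ 0.60823777 -0.00764831  0.18374998]
```

The same ~43 mm gap appears in both frames, so the real fingertips sit about 43 mm behind the reported TCP. I'll open and go down in small steps, watching the wrist force.

Emit:
play_rows:
  rows:
    - {"dx": 0, "dy": 0, "dz": 0, "roll": 0, "fingers": 0}
    - {"dx": 0, "dy": 0, "dz": 0, "roll": 0, "fingers": 0}
    - {"dx": 0, "dy": 0, "dz": 0, "roll": 0, "fingers": 0}
    - {"dx": 0, "dy": 0, "dz": 0, "roll": 0, "fingers": 0}
    - {"dx": 0, "dy": 0, "dz": 0, "roll": 0, "fingers": 0}
    - {"dx": 0, "dy": 0, "dz": 0.2, "roll": 0, "fingers": 0}
    - {"dx": 0, "dy": 0, "dz": 0.2, "roll": 0, "fingers": 0}
    - {"dx": 0, "dy": 0, "dz": 0.2, "roll": 0, "fingers": 0}
    - {"dx": 0, "dy": 0, "dz": 0.1, "roll": 0, "fingers": 0}
    - {"dx": 0, "dy": 0, "dz": 0, "roll": 0, "fingers": 0}
    - {"dx": 0, "dy": 0, "dz": 0, "roll": 0, "fingers": 0}

```text
time: 6.3
tool_pos: [0.6893, -0.0217, -0.0268]
tcp_rot: [-0.265, -3.129, 0.0]
wrist_force: [0.2, -0.9, 0.6]
width: 1.001
```

Run:
```python
from h import *
from workcell import bot,vision
s=bot.read_state();tz=s["tool_pos"][2]; c=vision.read_camera("wrist"); X=cloud(c)
f=X[240:300,190:240].reshape(-1,3); f=f[(f[:,2]>.005)&(f[:,0]<.69)]
print(s["time"],s["tool_pos"],s["wrist_force"],np.sort(f[:,2])[:40:5])
f=X[240:300,395:445].reshape(-1,3); f=f[(f[:,2]>.005)&(f[:,0]<.69)]; print(np.sort(f[:,2])[:40:5])
```

```text
6.3 [ 0.68930505 -0.02167568 -0.02678128] [ 0.24515625 -0.87877509  0.6348116 ] [0.02485927 0.0259046  0.02624544 0.02642844 0.02667966 0.02694212
 0.02714674 0.02739428]
[0.02767511 0.0282754  0.02869004 0.02913442 0.02964204 0.03007121
 0.03045884 0.0306322 ]
```

The TCP reads −27 mm with no contact, which confirms the offset (open tips at z≈0.026). I'll go down 11 mm more and close.

Emit:
play_rows:
  rows:
    - {"dx": 0, "dy": 0, "dz": 0.14, "roll": 0, "fingers": 0}
    - {"dx": 0, "dy": 0, "dz": 0.14, "roll": 0, "fingers": 0}
    - {"dx": 0, "dy": 0, "dz": 0, "roll": 0, "fingers": 0}
    - {"dx": 0, "dy": 0, "dz": 0, "roll": 0, "fingers": 1}
    - {"dx": 0, "dy": 0, "dz": 0, "roll": 0, "fingers": 1}
    - {"dx": 0, "dy": 0, "dz": 0, "roll": 0, "fingers": 1}
    - {"dx": 0, "dy": 0, "dz": 0, "roll": 0, "fingers": 1}
    - {"dx": 0, "dy": 0, "dz": 0, "roll": 0, "fingers": 1}
    - {"dx": 0, "dy": 0, "dz": 0, "roll": 0, "fingers": 1}
    - {"dx": 0, "dy": 0, "dz": 0, "roll": 0, "fingers": 1}

```text
time: 7.18
tool_pos: [0.6904, -0.0218, -0.0364]
tcp_rot: [0.265, 3.13, -0.0]
wrist_force: [-1.5, -0.3, 2.0]
width: 0.132
```

Emit:
play_rows:
  rows:
    - {"dx": 0.15, "dy": 0, "dz": 0, "roll": 0, "fingers": 1}
    - {"dx": 0.3, "dy": 0, "dz": 0, "roll": 0, "fingers": 1}
    - {"dx": 0.4, "dy": 0, "dz": 0, "roll": 0, "fingers": 1}
    - {"dx": 0.5, "dy": 0, "dz": 0, "roll": 0, "fingers": 1}
    - {"dx": 0.5, "dy": 0, "dz": 0, "roll": 0, "fingers": 1}
    - {"dx": 0.5, "dy": 0, "dz": 0, "roll": 0, "fingers": 1}
    - {"dx": 0.5, "dy": 0, "dz": 0, "roll": 0, "fingers": 1}
    - {"dx": 0.5, "dy": 0, "dz": 0, "roll": 0, "fingers": 1}
    - {"dx": 0.5, "dy": 0, "dz": 0, "roll": 0, "fingers": 1}
    - {"dx": 0.5, "dy": 0, "dz": 0, "roll": 0, "fingers": 1}
    - {"dx": 0.4, "dy": 0, "dz": 0, "roll": 0, "fingers": 1}
    - {"dx": 0.2, "dy": 0, "dz": 0, "roll": 0, "fingers": 1}
    - {"dx": 0, "dy": 0, "dz": 0, "roll": 0, "fingers": 1}
    - {"dx": 0, "dy": 0, "dz": 0, "roll": 0, "fingers": 1}

```text
time: 8.35
tool_pos: [0.4927, 0.012, -0.0365]
tcp_rot: [-0.265, -3.127, -0.0]
wrist_force: [-5.9, 1.5, 10.3]
width: 0.14
```

Emit:
play_rows:
  rows:
    - {"dx": 0, "dy": 0, "dz": 0, "roll": 0, "fingers": 0}
    - {"dx": 0, "dy": 0, "dz": 0, "roll": 0, "fingers": 0}
    - {"dx": 0, "dy": 0, "dz": 0, "roll": 0, "fingers": 0}
    - {"dx": 0, "dy": 0, "dz": 0, "roll": 0, "fingers": 0}
    - {"dx": 0, "dy": 0, "dz": -0.6, "roll": 0, "fingers": 0}
    - {"dx": 0, "dy": 0, "dz": -1, "roll": 0, "fingers": 0}
    - {"dx": 0, "dy": 0, "dz": -1, "roll": 0, "fingers": 0}
    - {"dx": 0, "dy": 0, "dz": -1, "roll": 0, "fingers": 0}
    - {"dx": 0, "dy": 0, "dz": -1, "roll": 0, "fingers": 0}
    - {"dx": 0, "dy": 0, "dz": 0, "roll": 0, "fingers": 0}
    - {"dx": 0, "dy": 0, "dz": 0, "roll": 0, "fingers": 0}

```text
time: 9.27
tool_pos: [0.498, 0.0115, 0.1507]
tcp_rot: [0.265, 3.123, 0.001]
wrist_force: [0.0, 0.7, -1.4]
width: 1.001
```

Run:
```python
from h import *
from workcell import bot,vision
s=bot.read_state(); print(s["time"],s["tool_pos"],tool(s)[1],s["wrist_force"])
c=vision.read_camera("wrist"); cv2.imwrite("pics/w5.png",c["pixels"][:,:,::-1]); np.savez("w5.npz",**c)
```

```text
9.2667 [0.49796946 0.01146058 0.15073132] 80.30191855636247 [ 0.04150167  0.7222283  -1.38577101]
```

View pics/w5.png

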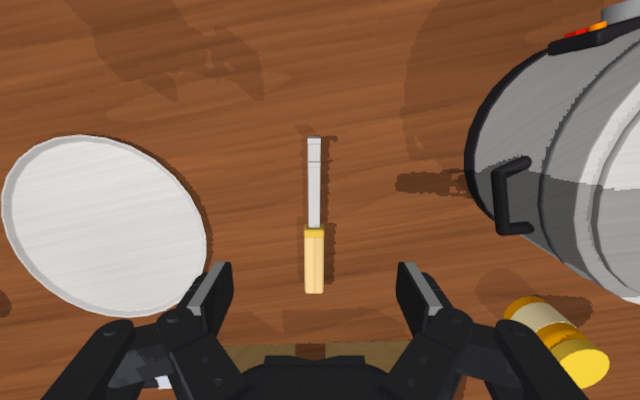

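The lifter is out and straight: nose at (314,137), handle end at (314,293).

Run:
```python
from h import *
from workcell import bot
c=dict(np.load("w5.npz")); s=bot.read_state()
t=ray(c,314,138,.028)[:2]; e=ray(c,314,291,.022)[:2]; b=ray(c,314,228,.020)[:2]
print(t,b,e,np.hypot(*(t-e)),np.hypot(*(b-e)))
d=(t-e)/np.hypot(*(t-e)); yaw=np.degrees(np.arctan2(d[1],d[0]))-90; h=(t-.152*d); print("hmid",h,"alt",e+.045*d,"yaw",yaw)
g=h+.010*d; print(g,units(s,[*g,-.040],yaw))
```

```text
[0.44778881 0.02032731] [0.55160583 0.00259467] [ 0.63737928 -0.01206616] 0.1923379395449005 0.08701738182270961
hmid [ 0.59761755 -0.00527246] alt [ 0.59302209 -0.00448728] yaw 80.30405815934733
[ 0.5877604  -0.00358827] ('roll', np.float64(-0.001), 'shift', array([-2.329,  0.014,  4.704]))
```

Emit:
play_rows:
  rows:
    - {"dx": -0.8, "dy": 0, "dz": 0, "roll": 0, "fingers": 0}
    - {"dx": -0.8, "dy": 0, "dz": 0, "roll": 0, "fingers": 0}
    - {"dx": -0.68, "dy": 0, "dz": 0.5, "roll": 0, "fingers": 0}
    - {"dx": 0, "dy": 0, "dz": 1, "roll": 0, "fingers": 0}
    - {"dx": 0, "dy": 0, "dz": 1, "roll": 0, "fingers": 0}
    - {"dx": 0, "dy": 0, "dz": 1, "roll": 0, "fingers": 0}
    - {"dx": 0, "dy": 0, "dz": 0.6, "roll": 0, "fingers": 0}
    - {"dx": 0, "dy": 0, "dz": 0.3, "roll": 0, "fingers": 0}
    - {"dx": 0, "dy": 0, "dz": 0.2, "roll": 0, "fingers": 0}
    - {"dx": 0, "dy": 0, "dz": 0.1, "roll": 0, "fingers": 0}
    - {"dx": 0, "dy": 0, "dz": 0, "roll": 0, "fingers": 0}
    - {"dx": 0, "dy": 0, "dz": 0, "roll": 0, "fingers": 0}

```text
time: 10.32
tool_pos: [0.5864, -0.0038, -0.0394]
tcp_rot: [0.265, 3.128, 0.0]
wrist_force: [0.3, 0.0, 0.5]
width: 0.999
```

Emit:
play_rows:
  rows:
    - {"dx": 0, "dy": 0, "dz": 0, "roll": 0, "fingers": 1}
    - {"dx": 0, "dy": 0, "dz": 0, "roll": 0, "fingers": 1}
    - {"dx": 0, "dy": 0, "dz": 0, "roll": 0, "fingers": 1}
    - {"dx": 0, "dy": 0, "dz": 0, "roll": 0, "fingers": 1}
    - {"dx": 0, "dy": 0, "dz": 0, "roll": 0, "fingers": 1}
    - {"dx": 0, "dy": 0, "dz": 0, "roll": 0, "fingers": 1}
    - {"dx": 0, "dy": 0, "dz": 0, "roll": 0, "fingers": 1}
    - {"dx": 0, "dy": 0, "dz": 0, "roll": 0, "fingers": 1}
  grip_force: 120

```text
time: 10.98
tool_pos: [0.5865, -0.0039, -0.0386]
tcp_rot: [0.265, 3.127, -0.0]
wrist_force: [-2.4, -0.3, 9.9]
width: 0.258
```

Emit:
play_rows:
  rows:
    - {"dx": 0, "dy": 0, "dz": -0.3, "roll": 0, "fingers": 1}
    - {"dx": 0, "dy": 0, "dz": -0.7, "roll": 0, "fingers": 1}
    - {"dx": 0, "dy": 0, "dz": -1, "roll": -0.5, "fingers": 1}
    - {"dx": 0, "dy": 0, "dz": -1, "roll": -0.5, "fingers": 1}
    - {"dx": 0, "dy": 0, "dz": -1, "roll": -0.52, "fingers": 1}
    - {"dx": 0, "dy": 0, "dz": -1, "roll": 0, "fingers": 1}
    - {"dx": 0, "dy": 0, "dz": -1, "roll": 0, "fingers": 1}
    - {"dx": -0.2, "dy": 0.72, "dz": 0, "roll": 0, "fingers": 1}
    - {"dx": -0.22, "dy": 0.72, "dz": 0, "roll": 0, "fingers": 1}
    - {"dx": -0.22, "dy": 0.72, "dz": 0, "roll": 0, "fingers": 1}
    - {"dx": -0.22, "dy": 0.72, "dz": 0, "roll": 0, "fingers": 1}
    - {"dx": -0.22, "dy": 0.72, "dz": 0, "roll": 0, "fingers": 1}
    - {"dx": -0.22, "dy": 0.72, "dz": 0, "roll": 0, "fingers": 1}
    - {"dx": -0.22, "dy": 0.72, "dz": 0, "roll": 0, "fingers": 1}
    - {"dx": -0.22, "dy": 0.72, "dz": 0, "roll": 0, "fingers": 1}
    - {"dx": -0.22, "dy": 0.72, "dz": 0, "roll": 0, "fingers": 1}
    - {"dx": -0.22, "dy": 0.7, "dz": 0, "roll": 0, "fingers": 1}
    - {"dx": 0, "dy": 0, "dz": 0, "roll": 0, "fingers": 1}
    - {"dx": 0, "dy": 0, "dz": 0, "roll": 0, "fingers": 1}
    - {"dx": 0, "dy": 0, "dz": 0, "roll": 0, "fingers": 1}

```text
time: 12.65
tool_pos: [0.6893, 0.277, 0.1986]
tcp_rot: [-0.098, -3.139, 0.002]
wrist_force: [-0.7, 0.5, -1.9]
width: 0.253
```

Run:
```python
from h import *
from workcell import bot,vision
s=bot.read_state(); print(s["time"],s["tool_pos"],tool(s)[1],s["wrist_force"],s["width"])
c=vision.read_camera("wrist"); np.savez("w6.npz",**c); X=cloud(c)
t=vision.read_camera("top"); np.savez("top6.npz",**t)
a=cv2.resize(c["pixels"],None,fx=.9,fy=.9); b=cv2.resize(t["pixels"][190:310,150:300],None,fx=1.6*1.2,fy=1.6*1.2)
im=np.zeros((600,576,3),np.uint8); im[:360]=a; im[365:365+b.shape[0],:b.shape[1]]=b
cv2.imwrite("pics/m6.png",im[:,:,::-1])
```

```text
12.65 [0.68926307 0.27701207 0.19857448] 86.42044969331596 [-0.74341925  0.53922226 -1.93672888] 0.2528597641003987
```

View pics/m6.png

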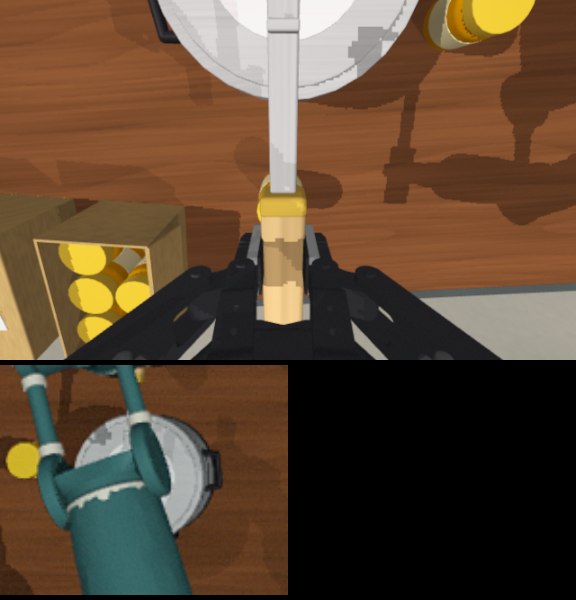

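The lifter is held straight by its wood, with the shank along column ~285 (of the 0.9 view) and the lid's edge at row ~100; the arm hides the loop from the top camera. I'll get the lifter's pitch from depth and the bar from the scene camera.

Run:
```python
from h import *
from workcell import bot,vision
c=dict(np.load("w6.npz")); X=cloud(c)
for v in range(0,240,24): print(v,[tuple((X[v,u]*1000).round(1).tolist()) for u in (308,315,322)])
s=vision.read_camera("scene"); XS=cloud(s); zs=XS[...,2]
m=np.zeros(zs.shape,bool); m[175:230,415:470]=1; m&=(zs>.198)&(zs<.222)&(XS[...,0]<.53); print("bar scene",m.sum(),pca(XS[m][:,:2]))
cv2.imwrite("pics/s6.png",cv2.resize(s["pixels"][140:280,360:520,::-1],None,fx=4,fy=4))
# lid circle from wrist
m=(zw:=X[...,2])>.148; m&=(zw<.162)&(X[...,0]>.5); p=X[m][:,:2]
ang=np.arctan2(p[:,1]-.289,p[:,0]-.505); E=[]
for a in np.arange(-.5,.5,.05):
    k=abs(ang-a)<.025
    if k.sum()>20: q=p[k]; E.append(q[np.argsort(np.hypot(q[:,0]-.505,q[:,1]-.289))[-3]])
E=np.array(E); A=np.c_[2*E,np.ones(len(E))]; r=np.linalg.lstsq(A,(E**2).sum(1),rcond=None)[0]; print("circle",r[:2],np.sqrt(r[2]+r[:2]@r[:2]),len(E))
```

```text
0 [(568.2, 282.4, 251.7), (568.9, 285.0, 253.4), (568.6, 287.7, 251.8)]
24 [(577.3, 281.9, 256.6), (577.6, 284.5, 257.0), (577.4, 287.1, 255.5)]
48 [(584.5, 281.3, 252.0), (584.5, 284.1, 251.2), (584.9, 286.8, 252.6)]
72 [(593.2, 280.7, 252.7), (593.4, 283.5, 252.6), (593.5, 286.4, 251.5)]
96 [(602.3, 280.0, 251.8), (602.4, 283.0, 251.1), (602.7, 285.9, 252.0)]
120 [(611.9, 279.4, 251.5), (612.1, 282.4, 251.7), (612.2, 285.4, 252.2)]
144 [(621.9, 278.7, 252.9), (622.1, 281.8, 252.4), (622.4, 284.8, 251.6)]
168 [(632.7, 277.9, 252.0), (632.9, 281.1, 251.6), (632.9, 284.2, 252.6)]
192 [(644.1, 277.1, 251.5), (643.9, 280.4, 252.8), (644.4, 283.7, 251.7)]
216 [(655.1, 276.4, 253.9), (655.3, 279.7, 253.8), (655.6, 283.0, 253.7)]
bar scene 16 (array([0.51107566, 0.31487484]), np.float64(104.04467722471117), array([0.5127377 , 0.30823083]), array([0.50934582, 0.32178987]))
circle [0.5058957  0.29241534] 0.10436362961845191 16
```

View pics/s6.png

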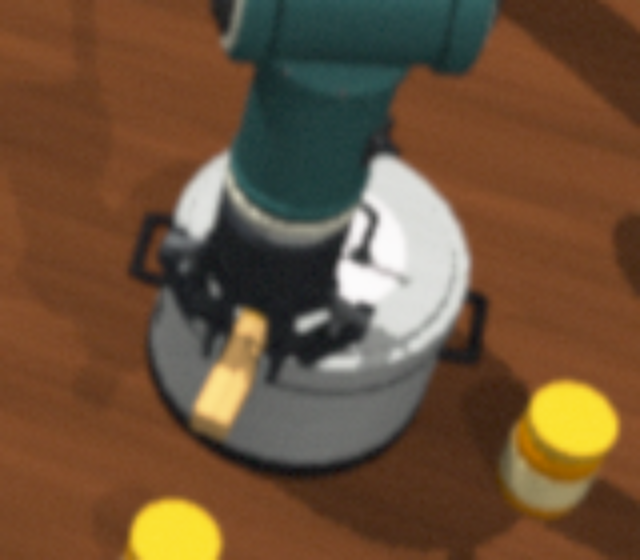

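The lifter is level (shank top at 0.252 throughout), with the seat at (0.564, 0.285), 57 mm short of the bar at (0.507, 0.290). I'll go down to nose-under-bar height and then forward.

Emit:
play_rows:
  rows:
    - {"dx": 0, "dy": 0, "dz": 0.4, "roll": 0, "fingers": 1}
    - {"dx": 0, "dy": 0, "dz": 0.5, "roll": 0, "fingers": 1}
    - {"dx": 0, "dy": 0, "dz": 0.4, "roll": 0, "fingers": 1}
    - {"dx": 0, "dy": 0, "dz": 0.3, "roll": 0, "fingers": 1}
    - {"dx": 0, "dy": 0, "dz": 0.16, "roll": 0, "fingers": 1}
    - {"dx": 0, "dy": 0, "dz": 0, "roll": 0, "fingers": 1}
    - {"dx": 0, "dy": 0, "dz": 0, "roll": 0, "fingers": 1}

```text
time: 13.38
tool_pos: [0.69, 0.277, 0.1289]
tcp_rot: [-0.1, -3.14, 0.0]
wrist_force: [-0.3, 0.2, -1.2]
width: 0.252
```

Run:
```python
from h import *
from workcell import bot,vision
s=bot.read_state(); print(s["tool_pos"],tool(s)[1],s["wrist_force"])
c=vision.read_camera("wrist"); X=cloud(c)
for v in range(0,72,12): print(v,[tuple((X[v,u]*1000).round(1).tolist()) for u in (250,308,315,322,380)])
```

```text
[0.69001228 0.27697947 0.12892315] 86.35609790446213 [-0.33182509  0.16206863 -1.16661584]
0 [(559.5, 256.0, 155.7), (568.9, 282.5, 181.8), (569.5, 285.1, 183.3), (569.6, 287.7, 183.1), (562.8, 315.6, 154.4)]
12 [(564.2, 255.4, 156.0), (573.0, 282.2, 182.5), (573.2, 284.8, 182.5), (573.3, 287.5, 182.5), (568.0, 315.4, 155.7)]
24 [(569.1, 254.9, 156.5), (578.0, 281.9, 186.8), (578.3, 284.5, 187.3), (578.1, 287.2, 185.9), (572.8, 315.4, 155.8)]
36 [(573.8, 254.0, 155.5), (581.7, 281.6, 185.4), (581.8, 284.3, 185.1), (581.9, 287.0, 184.9), (577.7, 315.5, 155.7)]
48 [(579.0, 253.5, 156.3), (585.0, 281.3, 181.4), (585.4, 284.1, 182.5), (585.7, 286.8, 183.1), (583.0, 315.3, 156.9)]
60 [(584.2, 252.8, 156.7), (589.6, 281.0, 183.2), (589.6, 283.8, 182.2), (589.6, 286.7, 180.5), (588.0, 315.6, 155.9)]
```

Emit:
play_rows:
  rows:
    - {"dx": 0.2, "dy": 0, "dz": 0, "roll": 0, "fingers": 1}
    - {"dx": 0.3, "dy": 0, "dz": 0, "roll": 0, "fingers": 1}
    - {"dx": 0.3, "dy": 0, "dz": 0, "roll": 0, "fingers": 1}
    - {"dx": 0.25, "dy": 0, "dz": 0, "roll": 0, "fingers": 1}
    - {"dx": 0.2, "dy": 0, "dz": 0, "roll": 0, "fingers": 1}
    - {"dx": 0.2, "dy": 0, "dz": 0, "roll": 0, "fingers": 1}
    - {"dx": 0, "dy": 0, "dz": 0, "roll": 0, "fingers": 1}
    - {"dx": 0, "dy": 0, "dz": 0, "roll": 0, "fingers": 1}
    - {"dx": 0, "dy": 0, "dz": 0, "roll": 0, "fingers": 1}

```text
time: 14.18
tool_pos: [0.6325, 0.2811, 0.129]
tcp_rot: [0.099, 3.139, 0.0]
wrist_force: [0.2, 0.3, -2.6]
width: 0.253
```

Emit:
play_rows:
  rows:
    - {"dx": 0, "dy": 0, "dz": -0.15, "roll": 0, "fingers": 1}
    - {"dx": 0, "dy": 0, "dz": -0.15, "roll": 0, "fingers": 1}
    - {"dx": 0, "dy": 0, "dz": -0.1, "roll": 0, "fingers": 1}
    - {"dx": 0, "dy": 0, "dz": -0.1, "roll": 0, "fingers": 1}
    - {"dx": 0, "dy": 0, "dz": -0.05, "roll": 0, "fingers": 1}
    - {"dx": 0, "dy": 0, "dz": 0, "roll": 0, "fingers": 1}

```text
time: 14.68
tool_pos: [0.6328, 0.2812, 0.1519]
tcp_rot: [0.099, 3.138, 0.001]
wrist_force: [0.6, 1.1, -2.2]
width: 0.252
```

Run:
```python
from h import *
from workcell import bot,vision
s=bot.read_state(); print(s["tool_pos"],tool(s)[1],s["wrist_force"],s["torque"],s["width"])
c=vision.read_camera("wrist"); X=cloud(c)
for v in range(0,72,12): print(v,[tuple((X[v,u]*1000).round(1).tolist()) for u in (250,308,315,322,380)])
```

```text
[0.63276013 0.28123781 0.15185211] 86.3825630082893 [ 0.57246332  1.08715053 -2.21249248] [ 0.00228342 -0.14319001 -0.0203552 ] 0.2517575982953228
0 [(508.4, 263.6, 198.7), (511.4, 286.6, 204.0), (511.9, 289.3, 205.2), (511.9, 291.9, 204.7), (509.0, 317.2, 189.4)]
12 [(509.2, 261.0, 187.0), (515.6, 286.3, 205.0), (515.6, 289.0, 204.5), (516.0, 291.7, 205.5), (511.8, 318.6, 183.0)]
24 [(506.9, 255.4, 158.9), (520.2, 286.1, 207.6), (520.6, 288.7, 208.7), (521.1, 291.3, 210.0), (512.7, 322.3, 165.9)]
36 [(511.7, 254.0, 155.5), (524.1, 285.8, 207.3), (524.2, 288.5, 206.7), (524.5, 291.2, 207.4), (516.7, 323.9, 158.9)]
48 [(517.7, 253.5, 156.8), (528.0, 285.5, 205.9), (528.0, 288.3, 205.1), (528.3, 291.0, 205.5), (522.1, 324.4, 156.9)]
60 [(523.6, 252.8, 157.1), (nan, nan, nan), (532.5, 288.0, 206.4), (532.6, 290.8, 206.0), (528.1, 324.4, 157.4)]
```

The seat is under the bar (bar x≈0.505, seat≈0.508) and about to touch it. Nudging 2 mm forward and lifting slowly.

Emit:
play_rows:
  rows:
    - {"dx": 0.06, "dy": 0, "dz": 0, "roll": 0, "fingers": 1}
    - {"dx": 0, "dy": 0, "dz": -0.06, "roll": 0, "fingers": 1}
    - {"dx": 0, "dy": 0, "dz": -0.06, "roll": 0, "fingers": 1}
    - {"dx": 0, "dy": 0, "dz": -0.08, "roll": 0, "fingers": 1}
    - {"dx": 0, "dy": 0, "dz": -0.1, "roll": 0, "fingers": 1}
    - {"dx": 0, "dy": 0, "dz": -0.1, "roll": 0, "fingers": 1}
    - {"dx": 0, "dy": 0, "dz": -0.1, "roll": 0, "fingers": 1}
    - {"dx": 0, "dy": 0, "dz": -0.12, "roll": 0, "fingers": 1}
    - {"dx": 0, "dy": 0, "dz": -0.15, "roll": 0, "fingers": 1}
    - {"dx": 0, "dy": 0, "dz": -0.15, "roll": 0, "fingers": 1}
    - {"dx": 0, "dy": 0, "dz": -0.1, "roll": 0, "fingers": 1}
    - {"dx": 0, "dy": 0, "dz": -0.05, "roll": 0, "fingers": 1}
    - {"dx": 0, "dy": 0, "dz": 0, "roll": 0, "fingers": 1}
    - {"dx": 0, "dy": 0, "dz": 0, "roll": 0, "fingers": 1}

```text
time: 15.9
tool_pos: [0.6297, 0.2812, 0.1936]
tcp_rot: [0.099, 3.14, 0.0]
wrist_force: [0.1, 0.3, -4.6]
width: 0.252
```

```bash
cat > look.py <<'E'
from h import *
from workcell import bot,vision
s=bot.read_state(); print(s["time"],s["tool_pos"],tool(s)[1],s["wrist_force"],s["torque"],s["width"])
c=vision.read_camera("wrist"); X=cloud(c)
q=X[0:200:6,312:319].mean(1); print((q*1000).round(0)[::5].tolist())
sp=np.polyfit(q[5:24,0],q[5:24,2],1); print("shank slope rad",sp[0])
g=s["tool_pos"]
m=np.zeros(X.shape[:2],bool); m[0:150]=1; m&=(abs(X[...,2]-(g[2]+.0386+.015-.050))<.012)
p=X[m]; p=p[np.hypot(p[:,0]-(g[0]-.127),p[:,1]-(g[1]+.008))<.09]
if len(p)>100:
    A=np.c_[p[:,:2],np.ones(len(p))]; k=np.linalg.lstsq(A,p[:,2],rcond=None)[0]; print("lid plate n",len(p),"z",np.median(p[:,2]),"tilt",k[:2])
E
python3 look.py
```

```text
15.9 [0.6296839  0.28118837 0.19360385] 86.38340301011526 [ 0.09782106  0.32166458 -4.6185534 ] [-0.01331504 -0.43654585  0.01806269] 0.25206711557271505
[[511.0, 289.0, 253.0], [520.0, 289.0, 251.0], [529.0, 288.0, 247.0], [540.0, 287.0, 246.0], [552.0, 287.0, 247.0], [565.0, 286.0, 247.0], [579.0, 285.0, 247.0]]
shank slope rad -0.03723974891642298
lid plate n 36147 z 0.1967561719103718 tilt [-0.00397067 -0.00845054]
```

The lid hangs level: plate at 0.197 (up 41 mm), tilt under 0.01 rad, steady wrist load. I'll carry it to the tray with gentle ramps.

Emit:
play_rows:
  rows:
    - {"dx": 0, "dy": -0.05, "dz": 0, "roll": 0, "fingers": 1}
    - {"dx": -0.01, "dy": -0.1, "dz": 0, "roll": 0, "fingers": 1}
    - {"dx": -0.015, "dy": -0.15, "dz": 0, "roll": 0, "fingers": 1}
    - {"dx": -0.02, "dy": -0.2, "dz": 0, "roll": 0, "fingers": 1}
    - {"dx": -0.025, "dy": -0.25, "dz": 0, "roll": 0, "fingers": 1}
    - {"dx": -0.03, "dy": -0.3, "dz": 0, "roll": 0, "fingers": 1}
    - {"dx": -0.035, "dy": -0.35, "dz": 0, "roll": 0, "fingers": 1}
    - {"dx": -0.04, "dy": -0.4, "dz": 0, "roll": 0, "fingers": 1}
    - {"dx": -0.045, "dy": -0.45, "dz": 0, "roll": 0, "fingers": 1}
    - {"dx": -0.05, "dy": -0.5, "dz": 0, "roll": 0, "fingers": 1}
    - {"dx": -0.05, "dy": -0.5, "dz": 0, "roll": 0, "fingers": 1}
    - {"dx": -0.05, "dy": -0.5, "dz": 0, "roll": 0, "fingers": 1}
    - {"dx": -0.05, "dy": -0.5, "dz": 0, "roll": 0, "fingers": 1}
    - {"dx": -0.05, "dy": -0.5, "dz": 0, "roll": 0, "fingers": 1}
    - {"dx": -0.05, "dy": -0.5, "dz": 0, "roll": 0, "fingers": 1}
    - {"dx": -0.05, "dy": -0.5, "dz": 0, "roll": 0, "fingers": 1}
    - {"dx": -0.05, "dy": -0.5, "dz": 0, "roll": 0, "fingers": 1}
    - {"dx": -0.05, "dy": -0.5, "dz": 0, "roll": 0, "fingers": 1}
    - {"dx": -0.05, "dy": -0.5, "dz": 0, "roll": 0, "fingers": 1}
    - {"dx": -0.05, "dy": -0.5, "dz": 0, "roll": 0, "fingers": 1}

```text
time: 17.62
tool_pos: [0.6404, -0.0326, 0.1937]
tcp_rot: [0.101, 3.14, -0.0]
wrist_force: [1.3, 0.0, -4.7]
width: 0.251
```

Emit:
play_rows:
  rows:
    - {"dx": -0.05, "dy": -0.5, "dz": 0, "roll": 0, "fingers": 1}
    - {"dx": -0.05, "dy": -0.5, "dz": 0, "roll": 0, "fingers": 1}
    - {"dx": -0.05, "dy": -0.5, "dz": 0, "roll": 0, "fingers": 1}
    - {"dx": -0.05, "dy": -0.5, "dz": 0, "roll": 0, "fingers": 1}
    - {"dx": -0.05, "dy": -0.5, "dz": 0, "roll": 0, "fingers": 1}
    - {"dx": -0.05, "dy": -0.5, "dz": 0, "roll": 0, "fingers": 1}
    - {"dx": -0.05, "dy": -0.5, "dz": 0, "roll": 0, "fingers": 1}
    - {"dx": -0.045, "dy": -0.45, "dz": 0, "roll": 0, "fingers": 1}
    - {"dx": -0.04, "dy": -0.4, "dz": 0, "roll": 0, "fingers": 1}
    - {"dx": -0.035, "dy": -0.35, "dz": 0, "roll": 0, "fingers": 1}
    - {"dx": -0.03, "dy": -0.3, "dz": 0, "roll": 0, "fingers": 1}
    - {"dx": -0.025, "dy": -0.25, "dz": 0, "roll": 0, "fingers": 1}
    - {"dx": -0.02, "dy": -0.22, "dz": 0, "roll": 0, "fingers": 1}
    - {"dx": -0.015, "dy": -0.17, "dz": 0, "roll": 0, "fingers": 1}
    - {"dx": -0.01, "dy": -0.12, "dz": 0, "roll": 0, "fingers": 1}
    - {"dx": 0, "dy": -0.06, "dz": 0, "roll": 0, "fingers": 1}
    - {"dx": 0, "dy": 0, "dz": 0, "roll": 0, "fingers": 1}
    - {"dx": 0, "dy": 0, "dz": 0, "roll": 0, "fingers": 1}
    - {"dx": 0, "dy": 0, "dz": 0, "roll": 0, "fingers": 1}
    - {"dx": 0, "dy": 0, "dz": 0, "roll": 0, "fingers": 1}

```text
time: 19.28
tool_pos: [0.649, -0.2633, 0.1935]
tcp_rot: [-0.098, -3.14, -0.0]
wrist_force: [-0.4, -0.0, -4.3]
width: 0.253
```

```bash
python3 look.py
python3 - <<'E'
from h import *
from workcell import bot,vision
c=vision.read_camera("wrist"); t=vision.read_camera("top"); np.savez("w7.npz",**c); np.savez("top7.npz",**t)
im=np.zeros((600,576,3),np.uint8); im[:360]=cv2.resize(c["pixels"],(576,360)); im[365:595,:288]=cv2.resize(t["pixels"][180:300,320:470],(288,230)); 
s=vision.read_camera("scene"); im[365:595,290:570]=cv2.resize(s["pixels"][110:248,190:358],(280,230)); np.savez("s7.npz",**s)
cv2.imwrite("pics/m7.png",im[:,:,::-1])
E
```

```text
19.2833 [ 0.64899803 -0.26329675  0.19350737] 86.42160188328371 [-0.42999083 -0.04931003 -4.28532948] [-0.07360535 -0.37830032  0.06512682] 0.2528731484639232
[[530.0, -255.0, 253.0], [539.0, -256.0, 250.0], [549.0, -257.0, 246.0], [560.0, -257.0, 246.0], [572.0, -258.0, 247.0], [585.0, -259.0, 246.0], [598.0, -260.0, 246.0]]
shank slope rad -0.03162826581216526
lid plate n 36141 z 0.19673120837425606 tilt [-0.00436662 -0.01206013]
```

View pics/m7.png

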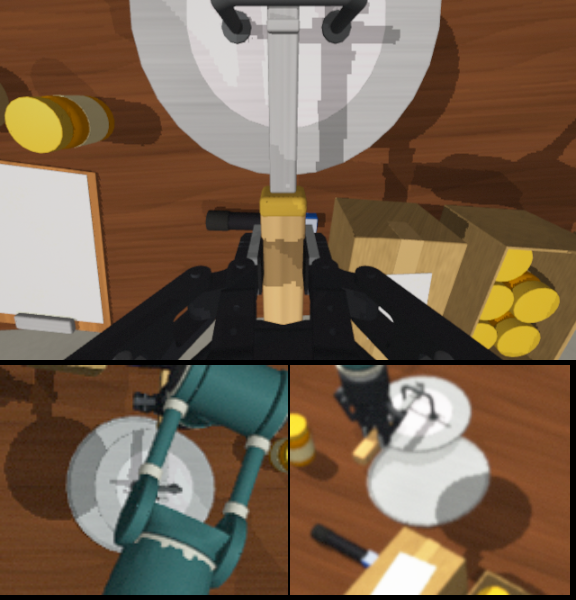

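The lid hangs level, roughly over the tray, with the bar against the nose side of the seat. I'll fit the plate's circle to get its offset from the tray centre.

Run:
```python
from h import *
from scipy.optimize import least_squares
c=dict(np.load("w7.npz")); X=cloud(c); z=X[...,2]
m=(z>.189)&(z<.203); m[190:]=0
E=[]
for v in range(2,174,4):
    u=np.nonzero(m[v])[0]
    if len(u)>30:
        for uu in (u[0],u[-1]): 
            if 5<uu<635: E.append(ray(c,uu,v,.197)[:2])
E=np.array(E); r=least_squares(lambda p:np.hypot(E[:,0]-p[0],E[:,1]-p[1])-.094,[.52,-.256],loss="soft_l1",f_scale=.002); print("lid centre",r.x,len(E),np.std(r.fun))
for f,box in (("w7.npz",None),):
    m=(X[...,0]>.69)&(z<.045)&(z>.02); print("refr",np.nanmin(X[m],0),np.nanmax(X[m],0))
    m=(X[...,0]>.66)&(z>.09)&(z<.13)&(X[...,1]<0); print("carton x min",np.nanpercentile(X[m][:,0],1))
```

```text
lid centre [ 0.52459156 -0.25378988] 86 0.001004138681752303
refr [ 0.72014086 -0.38419445  0.02000997] [0.84222334 0.11477153 0.04499692]
carton x min 0.7215576494997601
```

Lid centre is (0.525, −0.254) against the tray's (0.523, −0.256), so I'll lower.

Emit:
play_rows:
  rows:
    - {"dx": 0, "dy": 0, "dz": 0.1, "roll": 0, "fingers": 1}
    - {"dx": 0, "dy": 0, "dz": 0.2, "roll": 0, "fingers": 1}
    - {"dx": 0, "dy": 0, "dz": 0.3, "roll": 0, "fingers": 1}
    - {"dx": 0, "dy": 0, "dz": 0.3, "roll": 0, "fingers": 1}
    - {"dx": 0, "dy": 0, "dz": 0.3, "roll": 0, "fingers": 1}
    - {"dx": 0, "dy": 0, "dz": 0.3, "roll": 0, "fingers": 1}
    - {"dx": 0, "dy": 0, "dz": 0.3, "roll": 0, "fingers": 1}
    - {"dx": 0, "dy": 0, "dz": 0.3, "roll": 0, "fingers": 1}
    - {"dx": 0, "dy": 0, "dz": 0.3, "roll": 0, "fingers": 1}
    - {"dx": 0, "dy": 0, "dz": 0.3, "roll": 0, "fingers": 1}
    - {"dx": 0, "dy": 0, "dz": 0.3, "roll": 0, "fingers": 1}
    - {"dx": 0, "dy": 0, "dz": 0.3, "roll": 0, "fingers": 1}
    - {"dx": 0, "dy": 0, "dz": 0.3, "roll": 0, "fingers": 1}
    - {"dx": 0, "dy": 0, "dz": 0.2, "roll": 0, "fingers": 1}
    - {"dx": 0, "dy": 0, "dz": 0.2, "roll": 0, "fingers": 1}
    - {"dx": 0, "dy": 0, "dz": 0.15, "roll": 0, "fingers": 1}
    - {"dx": 0, "dy": 0, "dz": 0.1, "roll": 0, "fingers": 1}
    - {"dx": 0, "dy": 0, "dz": 0.1, "roll": 0, "fingers": 1}
    - {"dx": 0, "dy": 0, "dz": 0, "roll": 0, "fingers": 1}
    - {"dx": 0, "dy": 0, "dz": 0, "roll": 0, "fingers": 1}

```text
time: 21.15
tool_pos: [0.6491, -0.264, 0.0197]
tcp_rot: [0.099, 3.14, -0.0]
wrist_force: [0.3, 0.0, -3.9]
width: 0.254
```

```bash
python3 look.py
```

```text
21.15 [ 0.64907269 -0.26398734  0.01966825] 86.38833802471135 [ 0.29245782  0.01404556 -3.8688071 ] [ 0.0067538  -0.46368334  0.05290639] 0.2535692779984743
[[530.0, -256.0, 79.0], [539.0, -257.0, 76.0], [549.0, -257.0, 72.0], [560.0, -258.0, 73.0], [572.0, -259.0, 73.0], [585.0, -259.0, 73.0], [598.0, -260.0, 73.0]]
shank slope rad -0.02220895117670202
lid plate n 36096 z 0.02272543758830488 tilt [-0.00614165 -0.0066698 ]
```

Emit:
play_rows:
  rows:
    - {"dx": 0, "dy": 0, "dz": 0.04, "roll": 0, "fingers": 1}
    - {"dx": 0, "dy": 0, "dz": 0.04, "roll": 0, "fingers": 1}
    - {"dx": 0, "dy": 0, "dz": 0.04, "roll": 0, "fingers": 1}
    - {"dx": 0, "dy": 0, "dz": 0.04, "roll": 0, "fingers": 1}
    - {"dx": 0, "dy": 0, "dz": 0.04, "roll": 0, "fingers": 1}
    - {"dx": 0, "dy": 0, "dz": 0.04, "roll": 0, "fingers": 1}
    - {"dx": 0, "dy": 0, "dz": 0.06, "roll": 0, "fingers": 1}
    - {"dx": 0, "dy": 0, "dz": 0.08, "roll": 0, "fingers": 1}
    - {"dx": 0, "dy": 0, "dz": 0.08, "roll": 0, "fingers": 1}
    - {"dx": 0, "dy": 0, "dz": 0.08, "roll": 0, "fingers": 1}
    - {"dx": 0, "dy": 0, "dz": 0.08, "roll": 0, "fingers": 1}
    - {"dx": 0, "dy": 0, "dz": 0.08, "roll": 0, "fingers": 1}
    - {"dx": 0, "dy": 0, "dz": 0.08, "roll": 0, "fingers": 1}
    - {"dx": 0, "dy": 0, "dz": 0, "roll": 0, "fingers": 1}
    - {"dx": 0, "dy": 0, "dz": 0, "roll": 0, "fingers": 1}

```text
time: 22.45
tool_pos: [0.6486, -0.2638, -0.0122]
tcp_rot: [-0.099, -3.139, -0.0]
wrist_force: [0.5, 0.2, -1.3]
width: 0.253
```

```bash
python3 look.py
python3 - <<'E'
from h import *
from workcell import vision
c=vision.read_camera("wrist"); X=cloud(c)
m=(X[...,2]<.03)&(X[...,2]>.01)&(X[...,0]<.62)&(abs(X[...,1]+.256)<.09); m[:, 285:345]=0; p=X[m]
k=np.linalg.lstsq(np.c_[p[:,:2],np.ones(len(p))],p[:,2],rcond=None)[0]; print("plate",len(p),np.median(p[:,2]),k[:2])
for v in range(0,60,6): print(v,[tuple((X[v,u]*1000).round(0).tolist()) for u in (265,308,315,322,365)])
E
```

```text
22.45 [ 0.64861014 -0.26378987 -0.01217686] 86.38711424404387 [ 0.53753938  0.22678988 -1.30818245] [-0.01897813 -0.04266846 -0.02506531] 0.2527662476178732
[[528.0, -256.0, 41.0], [539.0, -256.0, 45.0], [548.0, -257.0, 41.0], [559.0, -258.0, 42.0], [571.0, -258.0, 41.0], [584.0, -259.0, 41.0], [598.0, -260.0, 42.0]]
shank slope rad -0.04929794205627765
plate 50509 0.01720488526187617 [-0.01023542  0.00171541]
0 [(521.0, -277.0, 21.0), (528.0, -259.0, 42.0), (528.0, -256.0, 42.0), (528.0, -253.0, 42.0), (522.0, -233.0, 17.0)]
6 [(523.0, -278.0, 20.0), (530.0, -259.0, 42.0), (530.0, -256.0, 42.0), (530.0, -253.0, 42.0), (525.0, -233.0, 18.0)]
12 [(525.0, -278.0, 19.0), (532.0, -259.0, 41.0), (532.0, -256.0, 42.0), (532.0, -253.0, 43.0), (527.0, -233.0, 18.0)]
18 [(527.0, -278.0, 19.0), (534.0, -259.0, 42.0), (534.0, -256.0, 42.0), (534.0, -254.0, 41.0), (529.0, -233.0, 18.0)]
24 [(530.0, -278.0, 21.0), (537.0, -259.0, 46.0), (537.0, -256.0, 46.0), (537.0, -254.0, 45.0), (532.0, -233.0, 17.0)]
30 [(532.0, -279.0, 20.0), (539.0, -259.0, 46.0), (539.0, -257.0, 45.0), (539.0, -254.0, 47.0), (534.0, -233.0, 16.0)]
36 [(534.0, -279.0, 18.0), (540.0, -259.0, 43.0), (540.0, -257.0, 43.0), (541.0, -254.0, 44.0), (537.0, -233.0, 17.0)]
42 [(536.0, -280.0, 18.0), (542.0, -259.0, 42.0), (542.0, -257.0, 41.0), (543.0, -254.0, 43.0), (539.0, -233.0, 17.0)]
48 [(539.0, -280.0, 18.0), (544.0, -260.0, 42.0), (544.0, -257.0, 43.0), (544.0, -254.0, 42.0), (542.0, -233.0, 18.0)]
54 [(541.0, -280.0, 17.0), (546.0, -260.0, 43.0), (546.0, -257.0, 41.0), (546.0, -254.0, 41.0), (544.0, -233.0, 18.0)]
```

The lid is flat (plate z 0.017) and the hook is free under the bar. Before withdrawing I need the refractometer's exact extent behind the handle.

Run:
```python
from h import *
c=dict(np.load("top0.npz")); X=cloud(c); p=c["pixels"].astype(int)
m=np.zeros(p.shape[:2],bool); m[165:192,376:436]=1
m&=(X[...,2]>.012)&(X[...,2]<.05)&((p.max(-1)<70)|(p[...,2]>p[...,0]+15))
for u in range(380,432,6):
    v=np.nonzero(m[:,u])[0]
    if len(v): print(u,v.min(),v.max(),ray(c,u,v.max()+.5,.016)[:2].round(4),ray(c,u,v.min()-.5,.016)[:2].round(4),np.nanmax(X[v,u,2]).round(3))
```

```text
380 172 178 [ 0.7425 -0.2201] [ 0.7668 -0.2201] 0.025
386 173 179 [ 0.7392 -0.2408] [ 0.7635 -0.2409] 0.032
392 173 180 [ 0.736  -0.2616] [ 0.7637 -0.2616] 0.03
398 174 181 [ 0.7327 -0.2823] [ 0.7604 -0.2823] 0.032
404 174 181 [ 0.7328 -0.303 ] [ 0.7606 -0.3031] 0.034
410 175 182 [ 0.7295 -0.3237] [ 0.7573 -0.3238] 0.035
416 176 182 [ 0.7297 -0.3445] [ 0.754  -0.3446] 0.029
422 176 184 [ 0.7229 -0.3652] [ 0.7542 -0.3653] 0.037
428 176 182 [ 0.73   -0.3859] [ 0.7543 -0.3861] 0.031
```

Refractometer front at this y is x=0.736, and the handle end is at about 0.703. Raising 6 mm and withdrawing 27 mm clears both the bar and the refractometer, then I go straight up.

Emit:
play_rows:
  rows:
    - {"dx": 0, "dy": 0, "dz": -0.08, "roll": 0, "fingers": 1}
    - {"dx": 0, "dy": 0, "dz": -0.07, "roll": 0, "fingers": 1}
    - {"dx": 0, "dy": 0, "dz": 0, "roll": 0, "fingers": 1}
    - {"dx": -0.1, "dy": 0, "dz": 0, "roll": 0, "fingers": 1}
    - {"dx": -0.15, "dy": 0, "dz": 0, "roll": 0, "fingers": 1}
    - {"dx": -0.15, "dy": 0, "dz": 0, "roll": 0, "fingers": 1}
    - {"dx": -0.15, "dy": 0, "dz": 0, "roll": 0, "fingers": 1}
    - {"dx": -0.12, "dy": 0, "dz": 0, "roll": 0, "fingers": 1}
    - {"dx": 0, "dy": 0, "dz": 0, "roll": 0, "fingers": 1}
    - {"dx": 0, "dy": 0, "dz": 0, "roll": 0, "fingers": 1}
    - {"dx": 0, "dy": 0, "dz": 0, "roll": 0, "fingers": 1}

```text
time: 23.47
tool_pos: [0.6754, -0.2655, -0.006]
tcp_rot: [-0.099, -3.139, -0.0]
wrist_force: [0.5, -0.3, -1.3]
width: 0.254
```

```bash
python3 look.py|head -3
python3 - <<'E'
from h import *
from workcell import vision
c=vision.read_camera("wrist"); X=cloud(c)
m=(X[...,2]<.03)&(X[...,2]>.01)&(X[...,0]<.62)&(abs(X[...,1]+.256)<.09); m[:, 285:345]=0; p=X[m]
k=np.linalg.lstsq(np.c_[p[:,:2],np.ones(len(p))],p[:,2],rcond=None)[0]; print("plate",len(p),np.median(p[:,2]),k[:2])
E=[]
for v in range(2,250,4):
    u=np.nonzero((X[v,:,2]>.0125)&(X[v,:,2]<.024)&(X[v,:,0]<.64)&(abs(X[v,:,1]+.255)<.1))[0]
    if len(u)>30: E+= [ray(c,uu,v,.017)[:2] for uu in (u[0],u[-1]) if 3<uu<636]
from scipy.optimize import least_squares
E=np.array(E); r=least_squares(lambda q:np.hypot(E[:,0]-q[0],E[:,1]-q[1])-.094,[.52,-.256],loss="soft_l1",f_scale=.002); print(r.x,np.median(abs(r.fun)))
E
```

```text
23.4667 [ 0.67542076 -0.26550831 -0.00603087] 86.39017950369352 [ 0.47281681 -0.26753719 -1.26851914] [-0.01256421 -0.08087567  0.02829153] 0.25402745415039035
[[555.0, -257.0, 48.0], [565.0, -258.0, 52.0], [575.0, -259.0, 47.0], [586.0, -259.0, 47.0], [598.0, -260.0, 47.0], [611.0, -261.0, 48.0], [625.0, -262.0, 47.0]]
shank slope rad -0.03847767947168149
plate 35063 0.017088267078818675 [-0.00723686  0.0013704 ]
[ 0.52574486 -0.25334094] 0.0005516643794281489
```

The lid is still flat, centred within about 3.5 mm, and the nose is clear of the bar. Rising gently first.

Emit:
play_rows:
  rows:
    - {"dx": 0, "dy": 0, "dz": -0.08, "roll": 0, "fingers": 1}
    - {"dx": 0, "dy": 0, "dz": -0.1, "roll": 0, "fingers": 1}
    - {"dx": 0, "dy": 0, "dz": -0.1, "roll": 0, "fingers": 1}
    - {"dx": 0, "dy": 0, "dz": -0.1, "roll": 0, "fingers": 1}
    - {"dx": 0, "dy": 0, "dz": -0.1, "roll": 0, "fingers": 1}
    - {"dx": 0, "dy": 0, "dz": 0, "roll": 0, "fingers": 1}

```text
time: 24.07
tool_pos: [0.6767, -0.2661, 0.0153]
tcp_rot: [0.099, 3.138, -0.001]
wrist_force: [0.6, -0.2, -2.3]
width: 0.255
```

Emit:
play_rows:
  rows:
    - {"dx": 0, "dy": 0, "dz": -0.3, "roll": 0, "fingers": 1}
    - {"dx": 0, "dy": 0, "dz": -0.7, "roll": 0, "fingers": 1}
    - {"dx": 0, "dy": 0, "dz": -0.8, "roll": 0, "fingers": 1}
    - {"dx": 0, "dy": 0, "dz": -0.8, "roll": 0, "fingers": 1}
    - {"dx": 0, "dy": 0, "dz": -0.7, "roll": 0, "fingers": 1}
    - {"dx": 0, "dy": 0, "dz": 0, "roll": 0, "fingers": 1}
    - {"dx": 0, "dy": 0, "dz": 0, "roll": 0, "fingers": 1}

```text
time: 24.65
tool_pos: [0.6777, -0.2665, 0.1497]
tcp_rot: [0.099, 3.134, -0.004]
wrist_force: [0.1, -0.4, -2.7]
width: 0.253
```

Run:
```python
from h import *
from workcell import bot
s=bot.read_state(); print(s["time"],s["tool_pos"],s["wrist_force"],units(s,[.585,-.004,.155],86.4),units(s,[.585,-.004,-.0386],86.4))
```

```text
24.65 [ 0.67774336 -0.26651089  0.14971946] [ 0.13513253 -0.39754413 -2.654287  ] ('roll', np.float64(-0.004), 'shift', array([ 2.726,  6.404, -0.132])) ('roll', np.float64(-0.004), 'shift', array([2.726, 6.404, 4.708]))
```

Emit:
play_rows:
  rows:
    - {"dx": 0.27, "dy": 0.64, "dz": 0, "roll": 0, "fingers": 1}
    - {"dx": 0.27, "dy": 0.64, "dz": 0, "roll": 0, "fingers": 1}
    - {"dx": 0.27, "dy": 0.64, "dz": 0, "roll": 0, "fingers": 1}
    - {"dx": 0.27, "dy": 0.64, "dz": 0, "roll": 0, "fingers": 1}
    - {"dx": 0.27, "dy": 0.64, "dz": 0, "roll": 0, "fingers": 1}
    - {"dx": 0.27, "dy": 0.64, "dz": 0, "roll": 0, "fingers": 1}
    - {"dx": 0.27, "dy": 0.64, "dz": 0, "roll": 0, "fingers": 1}
    - {"dx": 0.27, "dy": 0.64, "dz": 0, "roll": 0, "fingers": 1}
    - {"dx": 0.27, "dy": 0.64, "dz": 0, "roll": 0, "fingers": 1}
    - {"dx": 0.27, "dy": 0.64, "dz": 0, "roll": 0, "fingers": 1}
    - {"dx": 0, "dy": 0, "dz": 0.8, "roll": 0, "fingers": 1}
    - {"dx": 0, "dy": 0, "dz": 0.8, "roll": 0, "fingers": 1}
    - {"dx": 0, "dy": 0, "dz": 0.8, "roll": 0, "fingers": 1}
    - {"dx": 0, "dy": 0, "dz": 0.8, "roll": 0, "fingers": 1}
    - {"dx": 0, "dy": 0, "dz": 0.7, "roll": 0, "fingers": 1}
    - {"dx": 0, "dy": 0, "dz": 0.4, "roll": 0, "fingers": 1}
    - {"dx": 0, "dy": 0, "dz": 0.2, "roll": 0, "fingers": 1}
    - {"dx": 0, "dy": 0, "dz": 0, "roll": 0, "fingers": 1}
    - {"dx": 0, "dy": 0, "dz": 0, "roll": 0, "fingers": 1}

```text
time: 26.23
tool_pos: [0.5827, -0.0032, -0.0357]
tcp_rot: [-0.099, -3.138, -0.0]
wrist_force: [0.4, 0.5, -0.8]
width: 0.255
```

Emit:
play_rows:
  rows:
    - {"dx": 0, "dy": 0, "dz": 0.03, "roll": 0, "fingers": 1}
    - {"dx": 0, "dy": 0, "dz": 0.03, "roll": 0, "fingers": 1}
    - {"dx": 0, "dy": 0, "dz": 0, "roll": 0, "fingers": 1}
    - {"dx": 0, "dy": 0, "dz": 0, "roll": 0, "fingers": 1}

```text
time: 26.57
tool_pos: [0.584, -0.0033, -0.0369]
tcp_rot: [0.099, 3.14, -0.0]
wrist_force: [-0.0, 0.8, -2.1]
width: 0.257
```

Emit:
play_rows:
  rows:
    - {"dx": 0, "dy": 0, "dz": 0, "roll": 0, "fingers": 0}
    - {"dx": 0, "dy": 0, "dz": 0, "roll": 0, "fingers": 0}
    - {"dx": 0, "dy": 0, "dz": 0, "roll": 0, "fingers": 0}
    - {"dx": 0, "dy": 0, "dz": 0, "roll": 0, "fingers": 0}
    - {"dx": 0, "dy": 0, "dz": 0, "roll": 0, "fingers": 0}
    - {"dx": 0, "dy": 0, "dz": -0.5, "roll": 0, "fingers": 0}
    - {"dx": 0, "dy": 0, "dz": -0.8, "roll": 0, "fingers": 0}
    - {"dx": 0, "dy": 0, "dz": -1, "roll": 0, "fingers": 0}
    - {"dx": 0, "dy": 0, "dz": -1, "roll": 0, "fingers": 0}
    - {"dx": 0, "dy": 0, "dz": -1, "roll": 0, "fingers": 0}
    - {"dx": 0, "dy": 0, "dz": -0.7, "roll": 0, "fingers": 0}
    - {"dx": 0, "dy": 0, "dz": 0, "roll": 0, "fingers": 0}
    - {"dx": 0, "dy": 0, "dz": 0, "roll": 0, "fingers": 0}

```text
time: 27.65
tool_pos: [0.5861, -0.0034, 0.1663]
tcp_rot: [0.099, 3.134, -0.0]
wrist_force: [-1.3, 0.8, -0.7]
width: 0.998
```

Run:
```python
from h import *
from workcell import bot,vision
s=bot.read_state(); print(s["time"],s["tool_pos"],s["wrist_force"])
c=vision.read_camera("wrist"); sc=vision.read_camera("scene"); X=cloud(c)
for v in range(150,300,12): print(v,(np.nanmedian(X[v-1:v+2,311:318].reshape(-1,3),0)*1000).round(1))
im=np.zeros((600,640,3),np.uint8); im[:400]=c["pixels"]; im[400:]=sc["pixels"][100:300]
cv2.imwrite("pics/m9.png",im[:,:,::-1])
XS=cloud(sc); r=0
m=(abs(XS[...,2]-.017)<.01)&(np.hypot(XS[...,0]-.525,XS[...,1]+.254)<.085); p=XS[m]; k=np.linalg.lstsq(np.c_[p[:,:2],np.ones(len(p))],p[:,2],rcond=None)[0]; print("lid",len(p),np.median(p[:,2]),k[:2])
```

```text
27.65 [ 0.58612339 -0.003412    0.16632851] [-1.29128405  0.80953626 -0.70515431]
150 [550.9  -1.1  20.5]
162 [564.3  -2.   21.9]
174 [578.2  -2.9  22.1]
186 [592.6  -3.7  22.2]
198 [607.3  -4.7  21.8]
210 [622.6  -5.7  22.1]
222 [638.1  -6.6  21.9]
234 [ 6.646e+02 -8.300e+00  1.000e-01]
246 [ 6.823e+02 -9.400e+00  2.000e-01]
258 [ 7.003e+02 -1.060e+01  3.000e-01]
270 [ 7.197e+02 -1.180e+01  1.000e-01]
282 [ 7.391e+02 -1.300e+01  3.000e-01]
294 [745.  -13.3  18.4]
lid 1462 0.016377633584323016 [-0.00142856 -0.00030611]
```

View pics/m9.png

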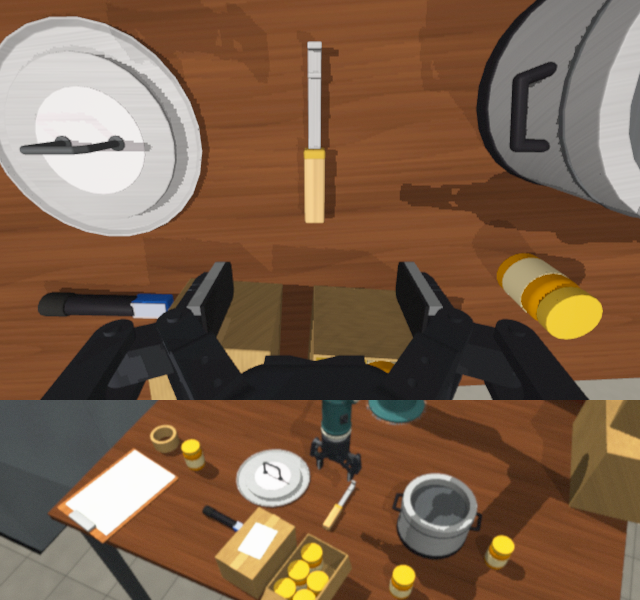

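The lid lies flat in the tray, the lifter is flat on the bench at column ~314 well clear of both, and the bystanders are where they were. Handing in.

```bash
python3 -c "
from workcell import bot
print(bot.finish_job())"
```

```text
the job is handed in; nothing more can be done
None
```

The lid is off the warmer and lying flat in the tray. The lifter is flat on the bench between the two, and I handed the job in at about 28 s of the 72 s. `bot.finish_job()` gives no verdict.

I drew the lifter out by its shank, set it down and regripped it by the wood at 120 N. I then hooked the loop from the far side, lifted the lid 41 mm level, carried it over and lowered it into the tray.

**Last checks:**
- **Lid:** plate at z ≈ 0.017 m, as it should be in the tray. Tilt was about 0.001 rad from the scene camera after release, and 0.007–0.010 rad from the wrist camera before that. Centre about 3–4 mm from the tray's centre.
- **Lifter:** handle top at 22 mm, so flat on the bench, well clear of the lid and the tray.
- **Bystanders:** the jars and the refractometer look unmoved in the last picture. I did not re-measure their positions.

**Discrepancies:**
- **Fingertip offset:** the reported TCP lay about 43 mm beyond the real fingertips, so my first two closes on the shank missed. I worked with the camera-measured offset from then on.
- **Refused calls:** the first three move calls were refused because each row needs all its fields. Nothing moved.
- **Pictures:** I viewed 10 in all, including one wasted on the refused calls.

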